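# Make up the pasta kit and the baking kit in the pantry

### The job

Make up two kits from the pantry stock: put the red tin and the yellow carton in the green bin, and the blue carton, the amber spice jar and the white pot in the orange bin. Set each one down gently, without dropping it, so that it stands upright on the floor of its bin and not on another item; leave the spare green tin, the storage tub and the mug where they are.

Things in the scene. Friction and masses are not known exactly. Their poses are not given: they have to be found in the camera images.
- red_tin: food tin, upright cylinder 60 mm diameter, 90 mm tall, red label with a white band, red plastic snap lid on top (same width, does not come off); about 0.4 kg, loose. Origin: centre of the underside, z up.
- yellow_carton: card carton, upright rigid box, yellow with a white panel on each broad face; 38 mm thick along its own x, 60 mm wide along its own y, 95 mm tall; about 0.25 kg, loose, turned by its yaw. Origin: centre of the underside, z up.
- blue_carton: card carton, upright rigid box, blue with a white panel on each broad face; 38 mm thick along its own x, 60 mm wide along its own y, 80 mm tall; about 0.25 kg, loose, turned by its yaw. Origin: centre of the underside, z up.
- amber_jar: straight-sided spice jar, upright, amber glass with a white label and a black cap of the same width; 50 mm diameter, 85 mm tall, about 0.22 kg, loose; rigid, the cap does not come off. Origin: centre of the underside, z up.
- white_pot: white ceramic pot with a cork lid, upright cylinder 58 mm diameter (cork 55 mm, though it grips as one 58 mm cylinder), 78 mm tall of which the cork is the top 14 mm; about 0.32 kg, loose; the lid does not come off. Origin: centre of the underside, z up.
- green_tin: food tin, upright cylinder 60 mm diameter, 90 mm tall, green label with a white band, green plastic snap lid on top (same width, does not come off); about 0.4 kg, loose. Origin: centre of the underside, z up. A spare, standing among the stock: must stay where it is.
- green_bin: low open green plastic bin, fixed to the worktop; outside 180 mm long along its own x, 115 mm wide along its own y, 32 mm high; walls and floor 4 mm thick, so the inside is 172 x 107 mm and its floor lies 4 mm above the worktop. No dividers. Origin: centre of the underside. It may stand on the robot's left or right. Holds the two-item pasta kit.
- orange_bin: low open orange plastic bin, fixed to the worktop; outside 245 mm long along its own x, 115 mm wide along its own y, 32 mm high; walls and floor 4 mm thick, so the inside is 237 x 107 mm and its floor lies 4 mm above the worktop. No dividers. Origin: centre of the underside. It may stand on the robot's left or right. Holds the three-item baking kit.
- storage_tub: clear food tub with a white lid, 100 mm along its own x, 150 mm along its own y, 75 mm tall, 0.9 kg, loose, beyond the stock: must stay where it is. Origin: centre of the underside.
- blue_mug: blue ceramic mug, 76 mm diameter, 85 mm tall, handle towards its own y, loose, beyond the stock: must stay where it is. Origin: centre of the underside.

How it is judged (in metres and radians):
At the end, for the whole second after the job is handed in: Red tin and yellow carton in the green bin; blue carton, amber jar and white pot in the orange bin: each origin at least 6 mm inside the walls and under 12 mm above the bin's underside (on its floor), within 0.12 rad of upright, at rest (x of red_tin in the frame of green_bin between -0.08 and 0.08 m and y of red_tin in the frame of green_bin between -0.0475 and 0.0475 m and z of red_tin in the frame of green_bin between -0.001 and 0.012 m and angle between each of red_tin, yellow_carton, blue_carton, amber_jar, white_pot's own z axis and vertical below 0.12 rad and linear speed of each of red_tin, yellow_carton, blue_carton, amber_jar, white_pot below 0.02 m/s and angular speed of each of red_tin, yellow_carton, blue_carton, amber_jar, white_pot below 0.2 rad/s and x of yellow_carton in the frame of green_bin between -0.08 and 0.08 m and y of yellow_carton in the frame of green_bin between -0.0475 and 0.0475 m and z of yellow_carton in the frame of green_bin between -0.001 and 0.012 m and x of blue_carton in the frame of orange_bin between -0.1125 and 0.1125 m and y of blue_carton in the frame of orange_bin between -0.0475 and 0.0475 m and z of blue_carton in the frame of orange_bin between -0.001 and 0.012 m and x of amber_jar in the frame of orange_bin between -0.1125 and 0.1125 m and y of amber_jar in the frame of orange_bin between -0.0475 and 0.0475 m and z of amber_jar in the frame of orange_bin between -0.001 and 0.012 m and x of white_pot in the frame of orange_bin between -0.1125 and 0.1125 m and y of white_pot in the frame of orange_bin between -0.0475 and 0.0475 m and z of white_pot in the frame of orange_bin between -0.001 and 0.012 m); the robot touches nothing.
It fails at once if the green-labelled tin is pushed more than 20 mm or tipped (distance of green_tin from where it was at the start of the episode above 0.02 m or angle between green_tin's own z axis and vertical above 0.3 rad).
It fails at once if the storage tub is pushed more than 20 mm or tipped (distance of storage_tub from where it was at the start of the episode above 0.02 m or angle between storage_tub's own z axis and vertical above 0.3 rad).
It fails at once if the blue mug is pushed more than 20 mm or tipped (distance of blue_mug from where it was at the start of the episode above 0.02 m or angle between blue_mug's own z axis and vertical above 0.3 rad).
It fails at once if a kit item is dropped or thrown (moves faster than 0.8 m/s while no finger touches it, a free fall of about 33 mm) ((contact force between red_tin and the fingers below 0.02 N and linear speed of red_tin above 0.8 m/s) or (contact force between yellow_carton and the fingers below 0.02 N and linear speed of yellow_carton above 0.8 m/s) or (contact force between blue_carton and the fingers below 0.02 N and linear speed of blue_carton above 0.8 m/s) or (contact force between amber_jar and the fingers below 0.02 N and linear speed of amber_jar above 0.8 m/s) or (contact force between white_pot and the fingers below 0.02 N and linear speed of white_pot above 0.8 m/s)).
It also fails if it takes over 128 s, if anything falls off the work surface, if the arm or the gripper's body presses on something with over 40 N, if the wrist force passes 120 N, or if a joint passes its speed limit or range.

### The arm

A 6-joint arm with a two-finger parallel gripper is mounted at the origin on the work surface. World frame = base frame: x ahead of the robot, y to its left, z up, the work surface at z = 0. Lengths are in mm, angles in rad, forces in N, time in s.
With the tool pointing down it reaches from about 275 to 1000 mm from the base axis. Payload 8.4 kg.
Tool frame: the origin (TCP) lies between the finger pads; the fingertips stand 8 mm ahead of it and the grasp point (between the pads) lies 11 mm behind it (tcp_to_tips is the distance from the TCP to the fingertips, in mm); z points along the fingers, y is the line along which they close (so a half turn about z gives the same grasp; the last joint's range is limited). The gripper opens to 85 mm and grips with 20 to 120 N. Pads are 22 mm wide; open, the fingers measure 114 mm over their backs; the gripper's body (76 mm by 85 mm) begins 54 mm behind the grasp point. The pads swing forward as they close: fully open they stand 13 mm farther back than shut.
Start: joints at [1.191, 0.353, 1.633, -0, 1.155, -0.002], TCP at [230.547, 580.927, 239.281] pointing down, gripper open.
Joint ranges: [-2.63, 2.63], [-0.92, 2.1], [0.06, 2.66], [-1.3, 4.44], [0, 2.69], [-3.02, 3.02]. Speed limits (rad/s): [2.22, 2.22, 2.79, 3.14, 3.14, 3.14].

### API

Orientations are given as [roll, pitch, yaw] about the fixed x, y, z axes, in that order (R = Rz(yaw) Ry(pitch) Rx(roll)).
In Python, from rig import * gives the robot as it stands.
- The arm moves only by the tool step_arm, never from a script. Its argument "motion" is a list of rows, each an object with "claw": the finger opening in mm, from 0 to 85.4; "delta_pos": the shift along the tool's x, y, z in mm, a list of three; "turn": the turn about the tool's z in rad. In form: [{"claw": claw, "delta_pos": [dx, dy, dz], "turn": turn}, ...]. A call has 1 to 8 rows; each row shifts and turns the commanded pose from where the row before left it, along the tool's axes as they then stand; what a row does not reach is not made up. A row lasts 1/12 s, in which the tool goes at most 41.7 mm and 7.16 degrees, less where a joint would pass 70% of its speed; a pose out of reach is approached as far as the arm can. A call is refused whole if a number of a shift passes 41.7 or a number of a turn 0.125, either way. A call with a gripper value outside its range is refused whole. The fingers move at their own pace and stop on an object; "force" is the grip in N (left out, the last holds). Time passes only in rows, so rows that do not move let the fingers close. It gives the time, the measured TCP pose, the force, the opening and the grip force at its end, in the units of the state.
- sense(): the state, without advancing time (a new reading comes with each control period).
- grab_frame(name): name is "scene" or "top" or "wrist"; returns a dict with "img" (420x560x3 uint8, red, green, blue), "vertical_fov" (degrees; the focal length in pixels is half the picture's height over the tangent of half this angle, whatever the lens; pixels are square), "cx", "cy" (the principal point, pixels), "D" ([k1, k2, p1, p2, k3] as OpenCV has them; the pictures are not rectified), "R" (3x3) and "t" (3): a world point X has camera coordinates R X + t. Camera axes: x right, y down, z forward; pixel columns grow to the right and rows downward; lengths in mm; the calibration is good to about 2 mm. A picture is of the moment at which its call begins. There is no depth.
- sign_off(): hands the job in; it is judged then, once.
The state is a dict: "clock": time; "qpos": joint angles; "qvel": joint speeds; "joint_efforts": joint torques, N m; "eef_pos": TCP position; "tcp_rot": TCP orientation; "contact_force": force on the tool from outside, world axes, zero at the start; "wrist_torque": the same for the moment, N m; "opening": opening from 0.0 (shut) to 1.0 (fully open); "grasp_force": force on a finger pad.
Only numpy, scipy, OpenCV 4.12 (cv2) and the standard library are available. Lean on these libraries where they do the work, as an engineer would, in place of code of your own. Each camera call takes 0.05 s, during which the arm holds its last target. There are 200 camera calls.

## Working session

There is one attempt and no reset: what is moved stays moved. The work goes in short steps, Python scripts to look and compute and a tool call to move; the robot and the scene stay as the last step left them, time stands still between calls to the robot, and variables do not carry over. Pictures are saved under pics/ and viewed, at most 14 in all, crops included, and the job is handed in when it is done.

Besides the shell and the picture viewer there is one more tool, called after "Request:" as a command line: name --argument value ..., lists and objects as JSON in quotes. step_arm: Moves the arm, as the interface text tells. Its arguments: {"type":"object","properties":{"motion":{"type":"array","items":{"type":"object","properties":{"claw":{"type":"number"},"delta_pos":{"type":"array","items":{"type":"number"}},"turn":{"type":"number"}}}},"force":{"type":"number"}},"required":["motion"]}

```bash
ls; mkdir -p pics
python3 - <<'E'
from rig import *
import cv2, pickle
d={}
for n in("scene","top"):
    f=grab_frame(n); d[n]=f
    cv2.imwrite(f"pics/{n}0.png",f["img"][:,:,::-1])
    print(n,f["vertical_fov"],f["cx"],f["cy"],f["D"],f["R"],f["t"])
pickle.dump(d,open("f0.pkl","wb"))
print(sense())
E
```

```text
pics
scene 54.29196689289452 285.3183334678468 206.8047467722917 [-0.12456278  0.          0.          0.          0.        ] [[ 0.68378535  0.7296136  -0.01007939]
 [ 0.45591918 -0.43798568 -0.77479432]
 [-0.56971511  0.52519762 -0.63213303]] [-426.99320792 -263.65101406 1248.13937338]
top 51.94826643572756 279.0502587845897 212.09823169492338 [0.03797422 0.         0.         0.         0.        ] [[-0.02444628 -0.99962953  0.01196568]
 [-0.99704699  0.02350802 -0.07310726]
 [ 0.07279889 -0.01371755 -0.9972523 ]] [  2.33777199 603.23483992 857.34928194]
{'clock': 0.1, 'qpos': array([ 1.19061844e+00,  3.53584538e-01,  1.63408347e+00, -1.97620595e-05,
        1.15519131e+00, -2.39930147e-03]), 'qvel': array([-0.00177016, -0.00325797, -0.0016519 , -0.00047559, -0.00191629,
       -0.00191642]), 'joint_efforts': array([-6.00999647e-05, -6.06354189e+01, -3.42816210e+01, -2.56600595e-05,
        3.89837383e-03,  2.16051416e-05]), 'eef_pos': array([230.38145522, 580.52864626, 238.62307165]), 'tcp_rot': array([-3.14032594e+00,  1.50304607e-05,  2.76382207e+00]), 'contact_force': array([-0.5337816 , -0.08304142, -0.43366801]), 'wrist_torque': array([ 0.02376725,  0.01772884, -0.04261371]), 'grasp_force': 0.0, 'opening': 0.9986138108583236}
```

View pics/top0.png

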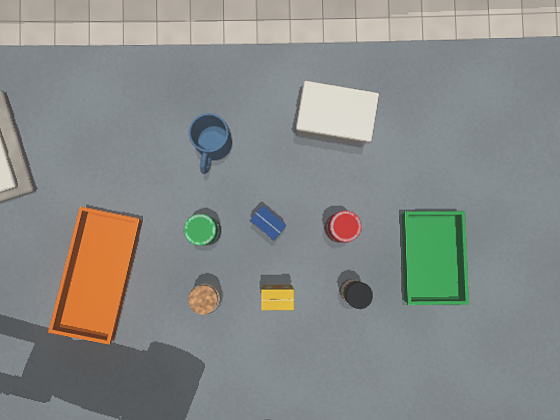

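View pics/scene0.png

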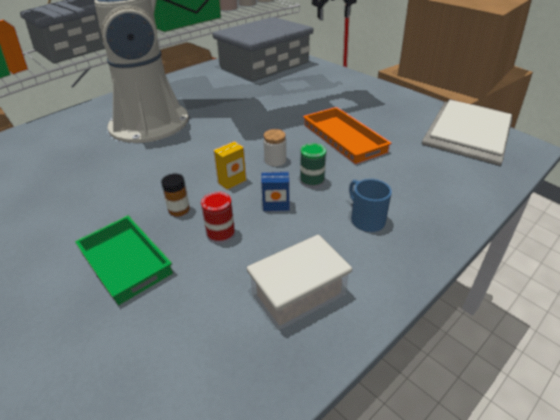

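The top view shows all eight objects in the open: caps at red (345,226), green (200,229), cork (204,299), black (358,294), cartons at (268,221) and (278,299). The orange bin is at (96,275) and the green bin at (436,257).

```bash
cat > h.py <<'E'
import numpy as np, cv2, pickle
def K(f):
    F=f["img"].shape[0]/2/np.tan(np.radians(f["vertical_fov"])/2)
    return np.array([[F,0,f["cx"]],[0,F,f["cy"]],[0,0,1.]])
def ray(f,px,z):
    p=cv2.undistortPoints(np.float64(px).reshape(-1,1,2),K(f),np.array(f["D"])).reshape(-1,2)
    R,t=np.array(f["R"]),np.array(f["t"]); c=-R.T@t
    d=np.c_[p,np.ones(len(p))]@R
    return c+d*((z-c[2])/d[:,2])[:,None]
def blobs(f,lo,hi,amin=60):
    hsv=cv2.cvtColor(f["img"],cv2.COLOR_RGB2HSV)
    m=cv2.inRange(hsv,np.array(lo),np.array(hi))
    m=cv2.morphologyEx(m,cv2.MORPH_OPEN,np.ones((3,3)))
    c,_=cv2.findContours(m,cv2.RETR_EXTERNAL,cv2.CHAIN_APPROX_NONE)
    return [x for x in c if cv2.contourArea(x)>amin]
def rect(f,c,z):
    w=ray(f,c.reshape(-1,2),z)[:,:2].astype(np.float32)
    return cv2.minAreaRect(w), w.min(0), w.max(0)
E
python3 - <<'E'
from h import *
f=pickle.load(open("f0.pkl","rb"))["top"]
print("cam",-np.array(f["R"]).T@f["t"])
for n,lo,hi,z in [("red",(170,120,60),(180,255,255),90),("red0",(0,150,60),(6,255,255),90),("green",(45,100,40),(85,255,255),90),("gbin",(45,100,40),(85,255,255),32),
 ("yellow",(20,120,120),(35,255,255),95),("blue",(100,150,60),(118,255,255),80),("blue2",(95,70,30),(125,255,255),80),("cork",(5,60,100),(18,190,255),78),("obin",(5,200,60),(18,255,255),32),("cap",(0,0,0),(180,255,42),85),("tublid",(0,0,190),(180,40,255),75)]:
    for c in blobs(f,lo,hi):
        r,a,b=rect(f,c,z); x,y,w,h=cv2.boundingRect(c)
        print(n,(x+w//2,y+h//2,w,h),np.round(r[0],1),np.round(r[1],1),round(r[2],1),cv2.contourArea(c),cv2.boxPoints(r).round().tolist() if 'bin' in n else '')
E
```

```text
cam [ 5.39096554e+02 -8.32223743e-02  8.99066420e+02]
red0 (346, 226, 24, 24) [ 570.  -135.5] [43.4 43.2] 88.6 436.5 
green (199, 231, 31, 28) [567.5 139.7] [55.2 50.7] 84.5 554.0 
green (437, 258, 64, 94) [ 507.2 -301.6] [112.9 172.7] 89.0 5550.5 
gbin (199, 231, 31, 28) [569.5 149.7] [59.2 54.3] 84.5 554.0 [[540.0, 123.0], [594.0, 118.0], [599.0, 177.0], [545.0, 182.0]]
gbin (437, 258, 64, 94) [ 504.9 -323.2] [121.  185.1] 89.0 5550.5 [[411.0, -382.0], [596.0, -385.0], [599.0, -264.0], [413.0, -261.0]]
yellow (278, 305, 32, 9) [426.7  -4.1] [57.  14.5] 88.5 248.0 
yellow (277, 294, 33, 11) [446.7  -3.7] [59.  18.2] 88.5 304.5 
blue2 (268, 223, 34, 34) [579.6  10.5] [60.4 38.7] 49.6 565.0 
blue2 (210, 143, 43, 60) [740.2 115.2] [110.1  72.5] 16.1 1434.0 
cork (203, 299, 29, 29) [439.3 135.1] [52.4 51.7] 88.4 640.5 
cork (99, 273, 79, 128) [496.4 329.6] [105.2 226.3] 77.2 2960.0 
tublid (7, 167, 14, 48) [698.3 501.2] [89.7 23.6] 1.1 325.5 
tublid (337, 111, 81, 60) [ 795.2 -129.8] [147.   96.8] 79.1 3555.5 
tublid (9, 34, 19, 21) [954.5 498.9] [39.3 33.4] 0.1 350.0 
tublid (140, 34, 
[... 487 characters left out ...]
blid (274, 31, 32, 23) [956.1  -9.2] [60.9 44.1] 88.9 637.0 
tublid (373, 30, 32, 22) [ 954.9 -203.8] [61.  42.2] 88.6 638.5 
tublid (340, 30, 32, 23) [ 955.4 -139. ] [61.1 44.2] 88.7 634.5 
tublid (406, 29, 32, 23) [ 954.7 -269. ] [43.5 61. ] 0.6 626.0 
tublid (439, 28, 32, 23) [ 954.6 -333.7] [43.2 62.1] 0.7 635.5 
tublid (472, 27, 32, 22) [ 955.3 -397.9] [60.4 42.1] 88.2 620.0 
tublid (506, 26, 32, 23) [ 954.1 -463.7] [60.2 44.1] 88.0 658.0 
tublid (539, 25, 33, 22) [ 954.7 -528.2] [61.3 41.9] 87.9 579.5 
tublid (438, 13, 31, 5) [ 984.4 -333.6] [ 7.5 59.1] 1.5 86.0 
tublid (472, 12, 32, 5) [ 984.2 -399. ] [ 6.5 60.7] 0.1 72.0 
tublid (505, 11, 32, 5) [ 984.1 -463.1] [60.1  8. ] 88.0 106.5
```

Run:
```python
from h import *
f=pickle.load(open("f0.pkl","rb"))["top"]
hsv=cv2.cvtColor(f["img"],cv2.COLOR_RGB2HSV)
for (x,y) in [(345,226),(334,226),(345,240),(358,294),(350,300),(350,288),(200,229),(95,290),(70,335),(110,215)]: print((x,y),hsv[y,x], end=' ')
print()
def ell(n,lo,hi,z,box):
    for c in blobs(f,lo,hi):
        x,y,w,h=cv2.boundingRect(c)
        if not(box[0]<x+w/2<box[2] and box[1]<y+h/2<box[3]):continue
        r,a,b=rect(f,c,z); e=cv2.fitEllipse(cv2.convexHull(c)); 
        print(n,(x,y,w,h),np.round(r[0],1),np.round(r[1],1),round(r[2],1),cv2.boxPoints(r).round().tolist(),'ell',np.round(e[0],1),np.round(e[1],1),ray(f,[e[0]],z).round(1))
ell("red",(165,80,40),(180,255,255),90,(320,200,370,250))
ell("red",(0,80,130),(10,255,255),90,(320,200,370,250))
ell("green",(45,60,90),(85,255,255),90,(180,200,220,250))
ell("cap",(0,0,0),(180,255,55),85,(335,270,380,315))
ell("cap",(0,0,0),(180,120,45),85,(335,270,380,315))
ell("obin",(3,110,40),(22,255,255),32,(30,200,160,350))
# Hough circles on x4 crops
g=cv2.cvtColor(f["img"],cv2.COLOR_RGB2GRAY)
vis=cv2.resize(f["img"][190:320,170:385],None,fx=3.5,fy=3.5,interpolation=cv2.INTER_CUBIC)
cv2.imwrite("pics/crop.png",vis[:,:,::-1])
for n,(x,y),z,d in [("red",(345,226),90,60),("green",(200,229),90,60),("cap",(358,294),85,50),("cork",(204,299),78,55)]:
    s=6;p=cv2.resize(g[y-28:y+28,x-28:x+28],None,fx=s,fy=s,interpolation=cv2.INTER_CUBIC)
    r0=d/2*K(f)[0,0]/(899-z)*s
    c=cv2.HoughCircles(p,cv2.HOUGH_GRADIENT,1,200,param1=60,param2=8,minRadius=int(r0*.93),maxRadius=int(r0*1.07))
    if c is not None:
        u=c[0,0,:2]/s-0.5+0.5/s+[x-28,y-28]; print(n,u.round(1),c[0,0,2]/r0,ray(f,[u],z).round(1))
```

```text
(345, 226) [  1 174 195] (334, 226) [  1 186 199] (345, 240) [159  14 183] (358, 294) [130  13  60] (350, 300) [120   8  62] (350, 288) [110  12  63] (200, 229) [ 67 141 165] (95, 290) [ 13 190 219] (70, 335) [ 13 196 222] (110, 215) [ 12 184 219] 
red (333, 213, 28, 26) [ 570.3 -136.5] [46.7 48.4] 35.1 [[537.0, -130.0], [565.0, -170.0], [603.0, -143.0], [575.0, -103.0]] ell [346.3 225.6] [25.6 26.8] [[ 569.8 -136.9   90. ]]
green (184, 214, 32, 32) [567.9 137.9] [55.9 59.9] 14.7 [[533.0, 160.0], [548.0, 102.0], [603.0, 116.0], [587.0, 174.0]] ell [199.4 229.2] [31.5 32.2] [[569.6 138.4  90. ]]
obin (48, 207, 94, 137) [487.8 352.2] [127.4 251.8] 76.8 [[351.0, 319.0], [596.0, 261.0], [625.0, 385.0], [380.0, 443.0]] ell [ 91.7 275.7] [109.1 146.7] [[485.4 360.1  32. ]]
red [345.  225.5] 0.957157466769517 [[ 570.  -134.5   90. ]]
green [199.7 229.3] 0.9592427452660024 [[569.4 138.   90. ]]
cap [358.7 295.3] 1.0360904641633835 [[ 439.3 -156.    85. ]]
cork [203.  299.5] 0.9788581480526602 [[438.3 135.1  78. ]]
```

View pics/crop.png

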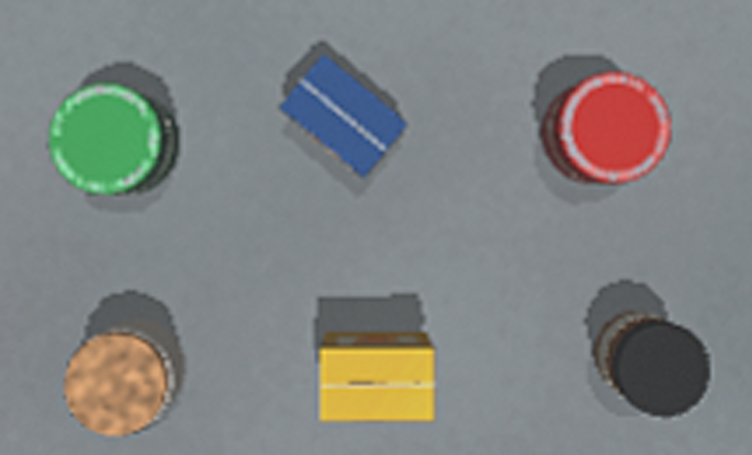

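The crop shows clear tops: red lid (616,127), cap (662,367), cork (115,383), blue and yellow carton tops as measured. Measured sizes agree with the given ones. I'll write a planner and move.

```bash
cat > plan.py <<'E'
import sys,numpy as np
from rig import *
# args: x y z phi(tool y dir) -> turn, then tool-frame shift after turning
x,y,z,ph=map(float,sys.argv[1:5])
s=sense(); p=s["eef_pos"]; yaw=s["tcp_rot"][2]
d=(ph+np.pi/2-yaw+np.pi)%(2*np.pi)-np.pi
Y=yaw+d; w=np.array([x,y,z])-p
t=np.array([np.cos(Y)*w[0]+np.sin(Y)*w[1], np.sin(Y)*w[0]-np.cos(Y)*w[1], -w[2]])
n=int(np.ceil(np.linalg.norm(t)/36)); m=int(np.ceil(abs(d)/.11))
print("pos",p.round(1),"yaw",round(yaw,3),"rp",s["tcp_rot"][:2].round(3),"q1,q6",s["qpos"][[0,5]].round(2),"clock",s["clock"].round(2) if hasattr(s["clock"],'round') else s["clock"])
print("turn",round(-d,3),"rows",m,"each",round(-d/max(m,1),4)); print("shift",t.round(1),"rows",n,"each",(t/max(n,1)).round(1))
E
python3 plan.py 439 135 190 1.339
```

```text
pos [230.4 580.5 238.6] yaw 2.764 rp [-3.14  0.  ] q1,q6 [ 1.19 -0.  ] clock 0.1
turn -0.146 rows 2 each -0.073
shift [-305.4 -385.7   48.6] rows 14 each [-21.8 -27.5   3.5]
```

Request:
step_arm --motion '[{"claw": 85,"delta_pos": [0,0,0],"turn": -0.073},{"claw": 85,"delta_pos": [0,0,0],"turn": -0.073},{"claw": 85,"delta_pos": [-10,-13,3.5],"turn": 0},{"claw": 85,"delta_pos": [-21,-26,3.5],"turn": 0},{"claw": 85,"delta_pos": [-21,-26,3.5],"turn": 0},{"claw": 85,"delta_pos": [-21,-26,3.5],"turn": 0},{"claw": 85,"delta_pos": [-21,-26,3.5],"turn": 0},{"claw": 85,"delta_pos": [-21,-26,3.5],"turn": 0}]' --force 40

```text
clock: 0.77
eef_pos: [309.8, 413.7, 217.8]
tcp_rot: [-3.141, -0.0, 2.91]
contact_force: [0.9, 0.1, 0.7]
opening: 0.995
grasp_force: 0.0
```

Request:
step_arm --motion '[{"claw": 85,"delta_pos": [-21,-26,3.5],"turn": 0},{"claw": 85,"delta_pos": [-21,-26,3.5],"turn": 0},{"claw": 85,"delta_pos": [-21,-26,3.5],"turn": 0},{"claw": 85,"delta_pos": [-21,-26,3.5],"turn": 0},{"claw": 85,"delta_pos": [-21,-26,3.5],"turn": 0},{"claw": 85,"delta_pos": [-21,-26,3.5],"turn": 0},{"claw": 85,"delta_pos": [-21,-26,3.5],"turn": 0},{"claw": 85,"delta_pos": [-21,-26,3.5],"turn": 0}]'

```text
clock: 1.43
eef_pos: [425.6, 172.7, 190.0]
tcp_rot: [-3.141, -0.0, 2.91]
contact_force: [0.5, 0.2, 0.0]
opening: 0.997
grasp_force: 0.0
```

Request:
step_arm --motion '[{"claw": 85,"delta_pos": [-21,-26,0],"turn": 0},{"claw": 85,"delta_pos": [0,0,0],"turn": 0},{"claw": 85,"delta_pos": [0,0,0],"turn": 0}]'

```text
clock: 1.68
eef_pos: [440.1, 142.8, 190.1]
tcp_rot: [-3.141, -0.001, 2.906]
contact_force: [-0.5, -0.0, -0.8]
opening: 0.995
grasp_force: 0.0
```

```bash
python3 plan.py 439 135 190 1.339
python3 - <<'E'
from h import *
from rig import *
f=grab_frame("wrist"); cv2.imwrite("pics/w1.png",f["img"][:,:,::-1]); pickle.dump(f,open("w1.pkl","wb"))
R=np.array(f["R"]);print(-R.T@f["t"])
for c in blobs(f,(5,60,100),(18,190,255)):
    r,a,b=rect(f,c,78); print(np.round(r[0],1),np.round(r[1],1),cv2.boundingRect(c))
E
```

```text
pos [440.1 142.8 190.1] yaw 2.906 rp [-3.141e+00 -1.000e-03] q1,q6 [ 0.31 -1.03] clock 1.6833
turn -0.004 rows 1 each -0.0035
shift [-0.7 -7.8  0.1] rows 1 each [-0.7 -7.8  0.1]
[366.39939493 159.96408951 324.2692495 ]
[437.6 135.6] [52.7 54.6] (243, 177, 60, 60)
[436.7 272.3] [ 10.6 161. ] (411, 68, 38, 189)
```

View pics/w1.png

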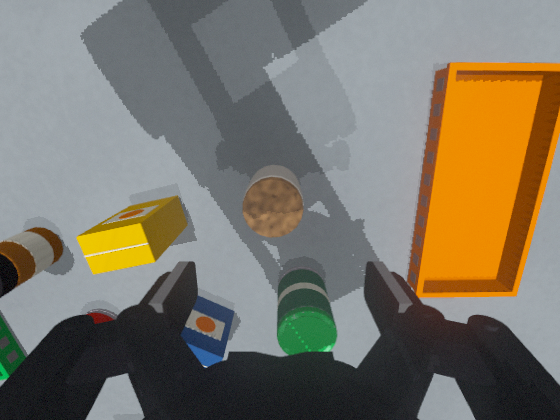

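The wrist view shows the cork at (273,206), casting to (437.6,135.6), which agrees with the top view within 2 mm. Now grasping the pot.

Request:
step_arm --motion '[{"claw": 85,"delta_pos": [-0.2,-7.7,10],"turn": -0.004},{"claw": 85,"delta_pos": [0,0,24],"turn": 0},{"claw": 85,"delta_pos": [0,0,24],"turn": 0},{"claw": 85,"delta_pos": [0,0,24],"turn": 0},{"claw": 85,"delta_pos": [0,0,24],"turn": 0},{"claw": 85,"delta_pos": [0,0,22],"turn": 0},{"claw": 85,"delta_pos": [0,0,16],"turn": 0},{"claw": 85,"delta_pos": [0,0,0],"turn": 0}]' --force 50

```text
clock: 2.4
eef_pos: [435.7, 137.3, 43.7]
tcp_rot: [-3.139, -0.004, 2.916]
contact_force: [-0.0, -0.0, -1.3]
opening: 0.992
grasp_force: 0.0
```

Request:
step_arm --motion '[{"claw": 50,"delta_pos": [0,0,0],"turn": 0},{"claw": 50,"delta_pos": [0,0,0],"turn": 0},{"claw": 50,"delta_pos": [0,0,0],"turn": 0},{"claw": 50,"delta_pos": [0,0,0],"turn": 0},{"claw": 50,"delta_pos": [0,0,0],"turn": 0},{"claw": 50,"delta_pos": [0,0,0],"turn": 0},{"claw": 50,"delta_pos": [0,0,0],"turn": 0},{"claw": 50,"delta_pos": [0,0,0],"turn": 0}]'

```text
clock: 3.07
eef_pos: [438.9, 137.2, 47.5]
tcp_rot: [3.14, 0.001, 2.914]
contact_force: [-2.2, 3.4, 7.7]
opening: 0.667
grasp_force: 54.1
```

Request:
step_arm --motion '[{"claw": 50,"delta_pos": [0,0,-5],"turn": 0},{"claw": 50,"delta_pos": [0,0,-10],"turn": 0},{"claw": 50,"delta_pos": [0,0,-20],"turn": 0},{"claw": 50,"delta_pos": [0,0,-20],"turn": 0},{"claw": 50,"delta_pos": [0,0,-20],"turn": 0},{"claw": 50,"delta_pos": [0,0,-10],"turn": 0},{"claw": 50,"delta_pos": [0,0,-5],"turn": 0},{"claw": 50,"delta_pos": [0,0,0],"turn": 0}]'

```text
clock: 3.73
eef_pos: [438.8, 136.8, 137.4]
tcp_rot: [3.141, 0.002, 2.914]
contact_force: [0.6, -0.1, -3.9]
opening: 0.667
grasp_force: 54.5
```

```bash
python3 plan.py 416 374 135 1.339
```

```text
pos [438.8 136.8 137.4] yaw 2.914 rp [3.141e+00 2.000e-03] q1,q6 [ 0.3  -1.04] clock 3.7333
turn 0.004 rows 1 each 0.0039
shift [ 76.7 225.7   2.4] rows 7 each [11.  32.2  0.3]
```

Request:
step_arm --motion '[{"claw": 50,"delta_pos": [3,10,0],"turn": 0},{"claw": 50,"delta_pos": [7,20,0],"turn": 0},{"claw": 50,"delta_pos": [9,27,0],"turn": 0},{"claw": 50,"delta_pos": [9,27,0],"turn": 0},{"claw": 50,"delta_pos": [9,27,0],"turn": 0},{"claw": 50,"delta_pos": [9,27,0],"turn": 0},{"claw": 50,"delta_pos": [9,27,0],"turn": 0},{"claw": 50,"delta_pos": [9,27,0],"turn": 0}]'

```text
clock: 4.4
eef_pos: [417.9, 339.6, 134.7]
tcp_rot: [-3.14, -0.002, 2.914]
contact_force: [0.5, 0.5, -3.7]
opening: 0.665
grasp_force: 54.6
```

Request:
step_arm --motion '[{"claw": 50,"delta_pos": [8,20,0],"turn": 0},{"claw": 50,"delta_pos": [4,13,0],"turn": 0},{"claw": 50,"delta_pos": [0,0,0],"turn": 0},{"claw": 50,"delta_pos": [0,0,0],"turn": 0}]'

```text
clock: 4.73
eef_pos: [414.2, 372.9, 135.1]
tcp_rot: [-3.14, -0.001, 2.915]
contact_force: [0.3, 0.1, -3.2]
opening: 0.667
grasp_force: 54.9
```

```bash
python3 plan.py 416 374 51 1.339;  python3 - <<'E'
from h import *
from rig import *
f=grab_frame("wrist"); cv2.imwrite("pics/w2.png",f["img"][:,:,::-1]); pickle.dump(f,open("w2.pkl","wb"))
R=np.array(f["R"]);print(-R.T@f["t"])
for c in blobs(f,(3,150,40),(20,255,255),3000):
    r,a,b=rect(f,c,32); print(np.round(r[0],1),np.round(r[1],1),cv2.boundingRect(c),r[2],cv2.boxPoints(r).round().tolist())
E
```

```text
pos [414.2 372.9 135.1] yaw 2.915 rp [-3.14e+00 -1.00e-03] q1,q6 [ 0.73 -0.61] clock 4.7333
turn 0.005 rows 1 each 0.0054
shift [-1.5  1.5 84.1] rows 3 each [-0.5  0.5 28. ]
[340.44633769 389.66800709 269.36702242]
[410.3 372.3] [119.9  90. ] (206, 154, 148, 102) 77.00965118408203 [[353.0, 324.0], [441.0, 304.0], [468.0, 421.0], [380.0, 441.0]]
```

View pics/w2.png

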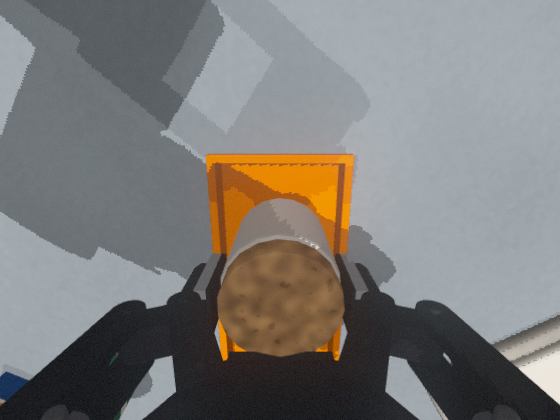

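The wrist view shows the pot held upright (cork at (281,297)), centred between the orange bin's side walls. Lowering.

Request:
step_arm --motion '[{"claw": 50,"delta_pos": [0,0,10],"turn": 0},{"claw": 50,"delta_pos": [0,0,16],"turn": 0},{"claw": 50,"delta_pos": [0,0,16],"turn": 0},{"claw": 50,"delta_pos": [0,0,16],"turn": 0},{"claw": 50,"delta_pos": [0,0,10],"turn": 0},{"claw": 50,"delta_pos": [0,0,6],"turn": 0},{"claw": 50,"delta_pos": [0,0,4],"turn": 0},{"claw": 50,"delta_pos": [0,0,0],"turn": 0}]'

```text
clock: 5.45
eef_pos: [414.9, 372.4, 57.7]
tcp_rot: [-3.141, -0.001, 2.913]
contact_force: [0.2, 0.1, -3.7]
opening: 0.668
grasp_force: 54.9
```

Request:
step_arm --motion '[{"claw": 50,"delta_pos": [0,0,2],"turn": 0},{"claw": 50,"delta_pos": [0,0,2],"turn": 0},{"claw": 50,"delta_pos": [0,0,0],"turn": 0}]'

```text
clock: 5.7
eef_pos: [415.2, 373.1, 54.5]
tcp_rot: [3.141, 0.0, 2.914]
contact_force: [0.2, -0.2, -3.8]
opening: 0.667
grasp_force: 54.9
```

Request:
step_arm --motion '[{"claw": 50,"delta_pos": [0,0,1.5],"turn": 0},{"claw": 50,"delta_pos": [0,0,1],"turn": 0},{"claw": 50,"delta_pos": [0,0,0],"turn": 0}]'

```text
clock: 5.95
eef_pos: [415.0, 373.0, 51.8]
tcp_rot: [3.142, 0.0, 2.914]
contact_force: [-0.3, -0.2, -3.5]
opening: 0.667
grasp_force: 54.9
```

Request:
step_arm --motion '[{"claw": 50,"delta_pos": [0,0,1],"turn": 0},{"claw": 50,"delta_pos": [0,0,0],"turn": 0}]'

```text
clock: 6.12
eef_pos: [415.0, 373.1, 51.5]
tcp_rot: [3.142, 0.0, 2.914]
contact_force: [-2.9, -2.5, 5.7]
opening: 0.671
grasp_force: 55.9
```

Request:
step_arm --motion '[{"claw": 50,"delta_pos": [0,0,1],"turn": 0},{"claw": 50,"delta_pos": [0,0,0],"turn": 0}]'

```text
clock: 6.28
eef_pos: [415.0, 373.1, 51.5]
tcp_rot: [3.142, 0.0, 2.914]
contact_force: [-5.5, -3.5, 18.7]
opening: 0.668
grasp_force: 57.2
```

Request:
step_arm --motion '[{"claw": 50,"delta_pos": [0,0,-1],"turn": 0},{"claw": 62,"delta_pos": [0,0,0],"turn": 0},{"claw": 70,"delta_pos": [0,0,0],"turn": 0},{"claw": 80,"delta_pos": [0,0,0],"turn": 0},{"claw": 80,"delta_pos": [0,0,0],"turn": 0},{"claw": 80,"delta_pos": [0,0,0],"turn": 0},{"claw": 80,"delta_pos": [0,0,-5],"turn": 0},{"claw": 80,"delta_pos": [0,0,-15],"turn": 0}]'

```text
clock: 6.95
eef_pos: [414.0, 372.0, 69.5]
tcp_rot: [-3.139, -0.002, 2.914]
contact_force: [-1.7, -0.8, 0.5]
opening: 0.935
grasp_force: 0.0
```

Request:
step_arm --motion '[{"claw": 85,"delta_pos": [0,0,-25],"turn": 0},{"claw": 85,"delta_pos": [0,0,-25],"turn": 0},{"claw": 85,"delta_pos": [0,0,-25],"turn": 0},{"claw": 85,"delta_pos": [0,0,-25],"turn": 0},{"claw": 85,"delta_pos": [0,0,-20],"turn": 0},{"claw": 85,"delta_pos": [0,0,0],"turn": 0}]'

```text
clock: 7.45
eef_pos: [416.8, 374.6, 195.4]
tcp_rot: [3.136, 0.004, 2.914]
contact_force: [0.4, 0.5, 0.9]
opening: 0.995
grasp_force: 0.0
```

```bash
python3 plan.py 579.5 10.5 190 0.866
```

```text
pos [416.8 374.6 195.4] yaw 2.914 rp [3.136 0.004] q1,q6 [ 0.73 -0.61] clock 7.45
turn 0.477 rows 5 each 0.0954
shift [-359.8 -171.9    5.4] rows 12 each [-30.  -14.3   0.5]
```

Request:
step_arm --motion '[{"claw": 85,"delta_pos": [0,0,0],"turn": 0.0954},{"claw": 85,"delta_pos": [0,0,0],"turn": 0.0954},{"claw": 85,"delta_pos": [0,0,0],"turn": 0.0954},{"claw": 85,"delta_pos": [0,0,0],"turn": 0.0954},{"claw": 85,"delta_pos": [0,0,0],"turn": 0.0954},{"claw": 85,"delta_pos": [-16,-8,0],"turn": 0},{"claw": 85,"delta_pos": [-28,-13,0],"turn": 0},{"claw": 85,"delta_pos": [-28,-13,0],"turn": 0}]'

```text
clock: 8.12
eef_pos: [447.6, 300.0, 190.4]
tcp_rot: [-3.141, -0.0, 2.439]
contact_force: [0.6, -0.3, -0.3]
opening: 0.997
grasp_force: 0.0
```

Request:
step_arm --motion '[{"claw": 85,"delta_pos": [-28,-13,0],"turn": 0},{"claw": 85,"delta_pos": [-28,-13,0],"turn": 0},{"claw": 85,"delta_pos": [-28,-13,0],"turn": 0},{"claw": 85,"delta_pos": [-28,-14,0],"turn": 0},{"claw": 85,"delta_pos": [-28,-14,0],"turn": 0},{"claw": 85,"delta_pos": [-28,-14,0],"turn": 0},{"claw": 85,"delta_pos": [-28,-14,0],"turn": 0},{"claw": 85,"delta_pos": [-28,-14,0],"turn": 0}]'

```text
clock: 8.78
eef_pos: [547.9, 70.7, 190.4]
tcp_rot: [-3.141, -0.0, 2.437]
contact_force: [0.1, -0.0, 0.7]
opening: 0.999
grasp_force: 0.0
```

Request:
step_arm --motion '[{"claw": 85,"delta_pos": [-28,-13,0],"turn": 0},{"claw": 85,"delta_pos": [-20,-10,0],"turn": 0},{"claw": 85,"delta_pos": [-12,-6,0],"turn": 0},{"claw": 85,"delta_pos": [0,0,0],"turn": 0},{"claw": 85,"delta_pos": [0,0,0],"turn": 0},{"claw": 85,"delta_pos": [0,0,0],"turn": 0}]'

```text
clock: 9.28
eef_pos: [574.1, 12.2, 190.5]
tcp_rot: [-3.141, -0.001, 2.437]
contact_force: [-0.5, 0.3, -0.1]
opening: 0.997
grasp_force: 0.0
```

```bash
python3 plan.py 579.5 10.5 46 0.866
python3 - <<'E'
from h import *
from rig import *
f=grab_frame("wrist"); cv2.imwrite("pics/w3.png",f["img"][:,:,::-1]); pickle.dump(f,open("w3.pkl","wb"))
for c in blobs(f,(95,100,30),(125,255,255),150):
    r,a,b=rect(f,c,80); print(np.round(r[0],1),np.round(r[1],1),cv2.boundingRect(c),r[2])
f=grab_frame("top"); cv2.imwrite("pics/t3.png",f["img"][:,:,::-1]); pickle.dump(f,open("t3.pkl","wb"))
E
```

```text
pos [574.1  12.2 190.5] yaw 2.437 rp [-3.141e+00 -1.000e-03] q1,q6 [ 0.02 -0.85] clock 9.2833
turn 0.0 rows 1 each 0.0002
shift [ -5.2   2.2 144.5] rows 5 each [-1.   0.4 28.9]
[587.9   3.8] [58.7 16.3] (251, 217, 66, 18) 49.607669830322266
[737.1 113.9] [123.5  75.2] (428, 203, 103, 109) 17.511573791503906
[567.5  21.6] [58.4 32.3] (251, 178, 67, 37) 49.6086311340332
```

View pics/w3.png

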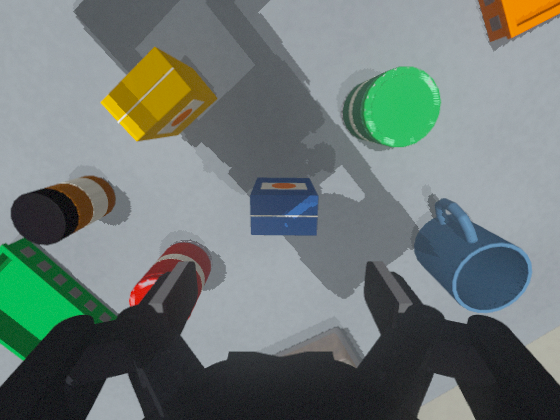

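The wrist view shows the blue carton top (284,217) squarely between the fingers at 49.6°, centre (579.6,10.8), as planned. Grasping.

Request:
step_arm --motion '[{"claw": 85,"delta_pos": [-5.2,2.3,10],"turn": 0},{"claw": 85,"delta_pos": [0,0,24],"turn": 0},{"claw": 85,"delta_pos": [0,0,24],"turn": 0},{"claw": 85,"delta_pos": [0,0,24],"turn": 0},{"claw": 85,"delta_pos": [0,0,24],"turn": 0},{"claw": 85,"delta_pos": [0,0,22],"turn": 0},{"claw": 85,"delta_pos": [0,0,16],"turn": 0},{"claw": 85,"delta_pos": [0,0,0],"turn": 0}]' --force 50

```text
clock: 10.05
eef_pos: [577.7, 10.3, 43.0]
tcp_rot: [-3.138, -0.004, 2.438]
contact_force: [-0.7, -0.5, -0.4]
opening: 0.994
grasp_force: 0.0
```

Request:
step_arm --motion '[{"claw": 50,"delta_pos": [0,0,0],"turn": 0},{"claw": 50,"delta_pos": [0,0,0],"turn": 0},{"claw": 50,"delta_pos": [0,0,0],"turn": 0},{"claw": 50,"delta_pos": [0,0,0],"turn": 0},{"claw": 50,"delta_pos": [0,0,0],"turn": 0},{"claw": 50,"delta_pos": [0,0,0],"turn": 0},{"claw": 50,"delta_pos": [0,0,0],"turn": 0},{"claw": 50,"delta_pos": [0,0,0],"turn": 0}]'

```text
clock: 10.72
eef_pos: [580.9, 9.8, 47.8]
tcp_rot: [3.14, 0.001, 2.437]
contact_force: [-1.1, 1.1, 6.9]
opening: 0.7
grasp_force: 55.1
```

Request:
step_arm --motion '[{"claw": 50,"delta_pos": [0,0,-5],"turn": 0},{"claw": 50,"delta_pos": [0,0,-15],"turn": 0},{"claw": 50,"delta_pos": [0,0,-25],"turn": 0},{"claw": 50,"delta_pos": [0,0,-30],"turn": 0},{"claw": 50,"delta_pos": [0,0,-30],"turn": 0},{"claw": 50,"delta_pos": [0,0,-25],"turn": 0},{"claw": 50,"delta_pos": [0,0,-10],"turn": 0},{"claw": 50,"delta_pos": [0,0,0],"turn": 0}]'

```text
clock: 11.38
eef_pos: [581.6, 9.6, 189.3]
tcp_rot: [3.139, 0.003, 2.437]
contact_force: [0.6, 0.6, -2.8]
opening: 0.698
grasp_force: 54.6
```

```bash
python3 plan.py 560 338 186 1.339
```

```text
pos [581.6   9.6 189.3] yaw 2.437 rp [3.139e+00 3.000e-03] q1,q6 [ 0.01 -0.85] clock 11.3833
turn -0.473 rows 5 each -0.0946
shift [ 96.4 314.6   3.3] rows 10 each [ 9.6 31.5  0.3]
```

Request:
step_arm --motion '[{"claw": 50,"delta_pos": [0,0,0],"turn": -0.0946},{"claw": 50,"delta_pos": [0,0,0],"turn": -0.0946},{"claw": 50,"delta_pos": [0,0,0],"turn": -0.0946},{"claw": 50,"delta_pos": [0,0,0],"turn": -0.0946},{"claw": 50,"delta_pos": [0,0,0],"turn": -0.0946},{"claw": 50,"delta_pos": [3,10,0],"turn": 0},{"claw": 50,"delta_pos": [6,20,0],"turn": 0},{"claw": 50,"delta_pos": [8,27,0],"turn": 0}]'

```text
clock: 12.05
eef_pos: [575.8, 68.9, 185.0]
tcp_rot: [-3.14, -0.002, 2.904]
contact_force: [0.4, 0.3, -2.3]
opening: 0.698
grasp_force: 54.7
```

Request:
step_arm --motion '[{"claw": 50,"delta_pos": [9,29,0],"turn": 0},{"claw": 50,"delta_pos": [9,29,0],"turn": 0},{"claw": 50,"delta_pos": [9,29,0],"turn": 0},{"claw": 50,"delta_pos": [9,29,0],"turn": 0},{"claw": 50,"delta_pos": [9,29,0],"turn": 0},{"claw": 50,"delta_pos": [9,29,0],"turn": 0},{"claw": 50,"delta_pos": [9,29,0],"turn": 0},{"claw": 50,"delta_pos": [8,27,0],"turn": 0}]'

```text
clock: 12.72
eef_pos: [558.9, 311.3, 185.0]
tcp_rot: [-3.14, -0.002, 2.907]
contact_force: [1.4, 0.3, -3.4]
opening: 0.697
grasp_force: 54.7
```

Request:
step_arm --motion '[{"claw": 50,"delta_pos": [5,18,0],"turn": 0},{"claw": 50,"delta_pos": [3,9,0],"turn": 0},{"claw": 50,"delta_pos": [0,0,0],"turn": 0},{"claw": 50,"delta_pos": [0,0,0],"turn": 0},{"claw": 50,"delta_pos": [0,0,0],"turn": 0}]'

```text
clock: 13.13
eef_pos: [558.6, 336.2, 186.1]
tcp_rot: [-3.14, -0.001, 2.909]
contact_force: [0.1, 0.1, -3.0]
opening: 0.694
grasp_force: 54.8
```

```bash
python3 plan.py 560 338 52 1.339
```

```text
pos [558.6 336.2 186.1] yaw 2.909 rp [-3.14e+00 -1.00e-03] q1,q6 [ 0.54 -0.8 ] clock 13.1333
turn -0.001 rows 1 each -0.0013
shift [ -1.    2.1 134.1] rows 4 each [-0.2  0.5 33.5]
```

Request:
step_arm --motion '[{"claw": 50,"delta_pos": [-0.5,1.5,10],"turn": 0},{"claw": 50,"delta_pos": [0,0,22],"turn": 0},{"claw": 50,"delta_pos": [0,0,26],"turn": 0},{"claw": 50,"delta_pos": [0,0,26],"turn": 0},{"claw": 50,"delta_pos": [0,0,20],"turn": 0},{"claw": 50,"delta_pos": [0,0,12],"turn": 0},{"claw": 50,"delta_pos": [0,0,8],"turn": 0},{"claw": 50,"delta_pos": [0,0,4],"turn": 0}]'

```text
clock: 13.8
eef_pos: [559.7, 337.9, 57.7]
tcp_rot: [-3.141, -0.001, 2.909]
contact_force: [0.6, 0.8, -1.4]
opening: 0.697
grasp_force: 54.7
```

Request:
step_arm --motion '[{"claw": 50,"delta_pos": [0,0,2],"turn": 0},{"claw": 50,"delta_pos": [0,0,2],"turn": 0},{"claw": 50,"delta_pos": [0,0,1],"turn": 0},{"claw": 50,"delta_pos": [0,0,0],"turn": 0},{"claw": 50,"delta_pos": [0,0,0],"turn": 0}]'

```text
clock: 14.22
eef_pos: [560.1, 339.0, 54.5]
tcp_rot: [3.141, 0.001, 2.91]
contact_force: [-0.0, 0.5, -2.3]
opening: 0.699
grasp_force: 54.7
```

Request:
step_arm --motion '[{"claw": 50,"delta_pos": [0,0,1],"turn": 0},{"claw": 50,"delta_pos": [0,0,0],"turn": 0}]'

```text
clock: 14.38
eef_pos: [559.8, 338.8, 53.0]
tcp_rot: [3.141, 0.0, 2.91]
contact_force: [0.2, -0.7, -2.8]
opening: 0.7
grasp_force: 54.7
```

Request:
step_arm --motion '[{"claw": 50,"delta_pos": [0,0,1],"turn": 0},{"claw": 50,"delta_pos": [0,0,0],"turn": 0}]'

```text
clock: 14.55
eef_pos: [559.8, 338.8, 51.9]
tcp_rot: [3.141, 0.0, 2.91]
contact_force: [0.2, 0.6, -2.2]
opening: 0.696
grasp_force: 54.8
```

Request:
step_arm --motion '[{"claw": 50,"delta_pos": [0,0,0.7],"turn": 0},{"claw": 50,"delta_pos": [0,0,0],"turn": 0}]'

```text
clock: 14.72
eef_pos: [559.9, 338.8, 51.9]
tcp_rot: [3.141, 0.0, 2.91]
contact_force: [-1.4, -0.6, 5.5]
opening: 0.692
grasp_force: 55.4
```

Request:
step_arm --motion '[{"claw": 62,"delta_pos": [0,0,0],"turn": 0},{"claw": 70,"delta_pos": [0,0,0],"turn": 0},{"claw": 80,"delta_pos": [0,0,0],"turn": 0},{"claw": 80,"delta_pos": [0,0,0],"turn": 0},{"claw": 80,"delta_pos": [0,0,0],"turn": 0},{"claw": 80,"delta_pos": [0,0,-5],"turn": 0},{"claw": 80,"delta_pos": [0,0,-15],"turn": 0},{"claw": 85,"delta_pos": [0,0,-25],"turn": 0}]'

```text
clock: 15.38
eef_pos: [558.2, 337.8, 94.4]
tcp_rot: [-3.138, -0.003, 2.91]
contact_force: [0.1, 0.0, -0.2]
opening: 0.99
grasp_force: 0.0
```

Request:
step_arm --motion '[{"claw": 85,"delta_pos": [0,0,-25],"turn": 0},{"claw": 85,"delta_pos": [0,0,-25],"turn": 0},{"claw": 85,"delta_pos": [0,0,-25],"turn": 0},{"claw": 85,"delta_pos": [0,0,-15],"turn": 0},{"claw": 85,"delta_pos": [0,0,0],"turn": 0}]'

```text
clock: 15.8
eef_pos: [561.6, 339.8, 190.6]
tcp_rot: [3.137, 0.005, 2.91]
contact_force: [0.5, -0.3, 0.7]
opening: 0.995
grasp_force: 0.0
```

```bash
python3 plan.py 440 -156 190 1.339
```

```text
pos [561.6 339.8 190.6] yaw 2.91 rp [3.137 0.005] q1,q6 [ 0.54 -0.8 ] clock 15.8
turn 0.0 rows 1 each 0.0
shift [   4.4 -510.5    0.6] rows 15 each [  0.3 -34.    0. ]
```

Request:
step_arm --motion '[{"claw": 85,"delta_pos": [0,-10,0],"turn": 0},{"claw": 85,"delta_pos": [0,-20,0],"turn": 0},{"claw": 85,"delta_pos": [0.3,-29,0],"turn": 0},{"claw": 85,"delta_pos": [0.3,-29,0],"turn": 0},{"claw": 85,"delta_pos": [0.3,-29,0],"turn": 0},{"claw": 85,"delta_pos": [0.3,-29,0],"turn": 0},{"claw": 85,"delta_pos": [0.3,-29,0],"turn": 0},{"claw": 85,"delta_pos": [0.3,-29,0],"turn": 0}]'

```text
clock: 16.47
eef_pos: [509.2, 138.5, 184.5]
tcp_rot: [-3.14, -0.002, 2.91]
contact_force: [1.1, -0.1, 0.6]
opening: 0.993
grasp_force: 0.0
```

Request:
step_arm --motion '[{"claw": 85,"delta_pos": [0.3,-29,0],"turn": 0},{"claw": 85,"delta_pos": [0.3,-29,0],"turn": 0},{"claw": 85,"delta_pos": [0.3,-29,0],"turn": 0},{"claw": 85,"delta_pos": [0.3,-29,0],"turn": 0},{"claw": 85,"delta_pos": [0.3,-29,0],"turn": 0},{"claw": 85,"delta_pos": [0.3,-29,0],"turn": 0},{"claw": 85,"delta_pos": [0.3,-29,0],"turn": 0},{"claw": 85,"delta_pos": [0.3,-29,0],"turn": 0}]'

```text
clock: 17.13
eef_pos: [453.3, -86.0, 184.8]
tcp_rot: [-3.141, -0.002, 2.91]
contact_force: [0.9, -0.1, 0.2]
opening: 0.996
grasp_force: 0.0
```

Request:
step_arm --motion '[{"claw": 85,"delta_pos": [0.3,-29,0],"turn": 0},{"claw": 85,"delta_pos": [0.3,-29,0],"turn": 0},{"claw": 85,"delta_pos": [0,-16,0],"turn": 0},{"claw": 85,"delta_pos": [0,0,0],"turn": 0},{"claw": 85,"delta_pos": [0,0,0],"turn": 0},{"claw": 85,"delta_pos": [0,0,0],"turn": 0}]'

```text
clock: 17.63
eef_pos: [437.1, -156.0, 185.3]
tcp_rot: [3.141, -0.002, 2.909]
contact_force: [-0.1, -0.2, 0.1]
opening: 0.993
grasp_force: 0.0
```

```bash
python3 plan.py 440 -156 46 1.339
python3 - <<'E'
from h import *
from rig import *
f=grab_frame("wrist"); cv2.imwrite("pics/w4.png",f["img"][:,:,::-1]); pickle.dump(f,open("w4.pkl","wb"))
f=grab_frame("top"); cv2.imwrite("pics/t4.png",f["img"][:,:,::-1]); pickle.dump(f,open("t4.pkl","wb"))
E
```

```text
pos [ 437.1 -156.   185.3] yaw 2.909 rp [ 3.141e+00 -2.000e-03] q1,q6 [-0.35 -1.68] clock 17.6333
turn -0.001 rows 1 each -0.0006
shift [ -2.8   0.6 139.3] rows 4 each [-0.7  0.2 34.8]
```

View pics/w4.png

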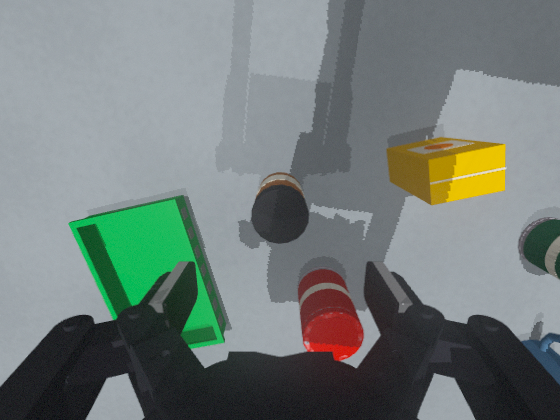

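View pics/t4.png

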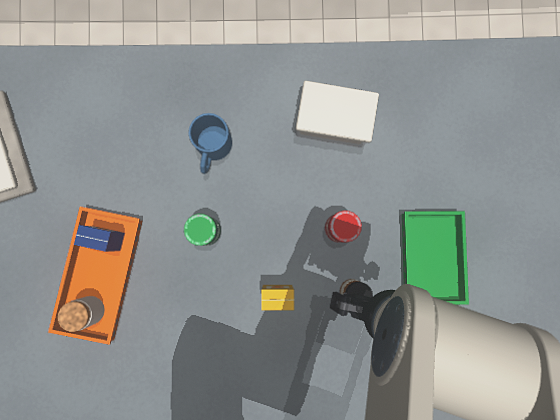

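Top view shows pot (74,316) and blue carton (93,238) standing in the orange bin. The wrist view shows the jar cap at about (280,213).

Run:
```python
from h import *
f=pickle.load(open("w4.pkl","rb"))
print(ray(f,[[280,213],[251,213],[309,213],[280,242]],85).round(1))
```

```text
[[ 437.4 -156.8   85. ]
 [ 431.8 -180.8   85. ]
 [ 443.1 -132.9   85. ]
 [ 463.4 -163.    85. ]]
```

Request:
step_arm --motion '[{"claw": 85,"delta_pos": [-2.2,0,10],"turn": 0},{"claw": 85,"delta_pos": [0,0,24],"turn": 0},{"claw": 85,"delta_pos": [0,0,24],"turn": 0},{"claw": 85,"delta_pos": [0,0,24],"turn": 0},{"claw": 85,"delta_pos": [0,0,24],"turn": 0},{"claw": 85,"delta_pos": [0,0,20],"turn": 0},{"claw": 85,"delta_pos": [0,0,10],"turn": 0},{"claw": 85,"delta_pos": [0,0,0],"turn": 0}]' --force 45

```text
clock: 18.4
eef_pos: [438.7, -156.0, 47.8]
tcp_rot: [3.141, -0.004, 2.911]
contact_force: [-0.2, -0.6, -0.5]
opening: 0.993
grasp_force: 0.0
```

Request:
step_arm --motion '[{"claw": 42,"delta_pos": [0,0,0],"turn": 0},{"claw": 42,"delta_pos": [0,0,0],"turn": 0},{"claw": 42,"delta_pos": [0,0,0],"turn": 0},{"claw": 42,"delta_pos": [0,0,0],"turn": 0},{"claw": 42,"delta_pos": [0,0,0],"turn": 0},{"claw": 42,"delta_pos": [0,0,0],"turn": 0},{"claw": 42,"delta_pos": [0,0,0],"turn": 0},{"claw": 42,"delta_pos": [0,0,0],"turn": 0}]'

```text
clock: 19.07
eef_pos: [440.9, -157.3, 51.3]
tcp_rot: [-3.141, 0.002, 2.91]
contact_force: [-0.9, 0.7, 8.1]
opening: 0.576
grasp_force: 46.2
```

Request:
step_arm --motion '[{"claw": 42,"delta_pos": [0,0,-5],"turn": 0},{"claw": 42,"delta_pos": [0,0,-15],"turn": 0},{"claw": 42,"delta_pos": [0,0,-25],"turn": 0},{"claw": 42,"delta_pos": [0,0,-30],"turn": 0},{"claw": 42,"delta_pos": [0,0,-30],"turn": 0},{"claw": 42,"delta_pos": [0,0,-25],"turn": 0},{"claw": 42,"delta_pos": [0,0,-10],"turn": 0},{"claw": 42,"delta_pos": [0,0,0],"turn": 0}]'

```text
clock: 19.73
eef_pos: [441.4, -157.6, 192.5]
tcp_rot: [-3.141, 0.005, 2.91]
contact_force: [0.2, 0.9, -3.0]
opening: 0.578
grasp_force: 47.3
```

```bash
python3 plan.py 488 356 188 1.339
python3 - <<'E'
from h import *
f=pickle.load(open("t4.pkl","rb"))
for n,lo,hi,z in [("blue",(95,70,30),(125,255,255),84),("cork",(5,60,100),(18,165,255),82)]:
    for c in blobs(f,lo,hi):
        if cv2.boundingRect(c)[0]<150:
            r,a,b=rect(f,c,z);print(n,np.round(r[0],1),np.round(r[1],1),r[2])
E
```

```text
pos [ 441.4 -157.6  192.5] yaw 2.91 rp [-3.141  0.005] q1,q6 [-0.35 -1.69] clock 19.7333
turn -0.0 rows 1 each -0.0
shift [ 72.6 510.5   4.5] rows 15 each [ 4.8 34.   0.3]
blue [559.2 338.6] [59.6 38.1] 76.45879364013672
cork [464.7 365.3] [ 54.9 153.3] 80.39952087402344
```

Request:
step_arm --motion '[{"claw": 42,"delta_pos": [1,10,0],"turn": 0},{"claw": 42,"delta_pos": [3,20,0],"turn": 0},{"claw": 42,"delta_pos": [4.1,28.5,0],"turn": 0},{"claw": 42,"delta_pos": [4.1,28.5,0],"turn": 0},{"claw": 42,"delta_pos": [4.1,28.5,0],"turn": 0},{"claw": 42,"delta_pos": [4.1,28.5,0],"turn": 0},{"claw": 42,"delta_pos": [4.1,28.5,0],"turn": 0},{"claw": 42,"delta_pos": [4.1,28.5,0],"turn": 0}]'

```text
clock: 20.4
eef_pos: [456.7, 46.9, 187.9]
tcp_rot: [-3.141, -0.004, 2.91]
contact_force: [0.1, 0.8, -3.1]
opening: 0.58
grasp_force: 47.5
```

Request:
step_arm --motion '[{"claw": 42,"delta_pos": [4.1,28.5,0],"turn": 0},{"claw": 42,"delta_pos": [4.1,28.5,0],"turn": 0},{"claw": 42,"delta_pos": [4.1,28.5,0],"turn": 0},{"claw": 42,"delta_pos": [4.1,28.5,0],"turn": 0},{"claw": 42,"delta_pos": [4.1,28.5,0],"turn": 0},{"claw": 42,"delta_pos": [4.1,28.5,0],"turn": 0},{"claw": 42,"delta_pos": [4.1,28.5,0],"turn": 0},{"claw": 42,"delta_pos": [4.1,28.5,0],"turn": 0}]'

```text
clock: 21.07
eef_pos: [477.0, 275.9, 187.4]
tcp_rot: [-3.139, -0.003, 2.91]
contact_force: [1.0, -0.5, -3.2]
opening: 0.574
grasp_force: 47.5
```

Request:
step_arm --motion '[{"claw": 42,"delta_pos": [4.1,28.5,0],"turn": 0},{"claw": 42,"delta_pos": [4.1,28.5,0],"turn": 0},{"claw": 42,"delta_pos": [2,16,0],"turn": 0},{"claw": 42,"delta_pos": [1,8,0],"turn": 0},{"claw": 42,"delta_pos": [0,0,0],"turn": 0},{"claw": 42,"delta_pos": [0,0,0],"turn": 0},{"claw": 42,"delta_pos": [0,0,0],"turn": 0}]'

```text
clock: 21.65
eef_pos: [486.1, 354.5, 189.4]
tcp_rot: [-3.14, -0.001, 2.909]
contact_force: [-0.1, 0.1, -3.2]
opening: 0.575
grasp_force: 47.6
```

```bash
python3 plan.py 487.5 356 60 1.339
```

```text
pos [486.1 354.5 189.4] yaw 2.909 rp [-3.14e+00 -1.00e-03] q1,q6 [ 0.63 -0.71] clock 21.65
turn -0.001 rows 1 each -0.0006
shift [ -1.    1.8 129.4] rows 4 each [-0.3  0.4 32.4]
```

Request:
step_arm --motion '[{"claw": 42,"delta_pos": [-1,1.5,10],"turn": 0},{"claw": 42,"delta_pos": [0,0,22],"turn": 0},{"claw": 42,"delta_pos": [0,0,26],"turn": 0},{"claw": 42,"delta_pos": [0,0,26],"turn": 0},{"claw": 42,"delta_pos": [0,0,20],"turn": 0},{"claw": 42,"delta_pos": [0,0,13],"turn": 0},{"claw": 42,"delta_pos": [0,0,8],"turn": 0},{"claw": 42,"delta_pos": [0,0,4],"turn": 0}]'

```text
clock: 22.32
eef_pos: [487.7, 356.5, 60.0]
tcp_rot: [-3.141, -0.001, 2.909]
contact_force: [-0.4, 0.2, -3.1]
opening: 0.577
grasp_force: 47.6
```

Request:
step_arm --motion '[{"claw": 42,"delta_pos": [0,0,2],"turn": 0},{"claw": 42,"delta_pos": [0,0,0],"turn": 0},{"claw": 42,"delta_pos": [0,0,0],"turn": 0}]'

```text
clock: 22.57
eef_pos: [488.5, 357.6, 60.0]
tcp_rot: [3.14, 0.001, 2.91]
contact_force: [-0.5, -0.6, -2.2]
opening: 0.575
grasp_force: 47.6
```

Request:
step_arm --motion '[{"claw": 42,"delta_pos": [0,0,1],"turn": 0},{"claw": 42,"delta_pos": [0,0,0],"turn": 0}]'

```text
clock: 22.73
eef_pos: [488.2, 357.5, 58.8]
tcp_rot: [3.141, 0.001, 2.91]
contact_force: [0.9, -0.4, -3.1]
opening: 0.572
grasp_force: 47.6
```

Request:
step_arm --motion '[{"claw": 42,"delta_pos": [0,0,1.2],"turn": 0},{"claw": 42,"delta_pos": [0,0,1],"turn": 0},{"claw": 42,"delta_pos": [0,0,0],"turn": 0}]'

```text
clock: 22.98
eef_pos: [487.8, 357.2, 55.8]
tcp_rot: [-3.141, -0.0, 2.91]
contact_force: [-0.2, -0.7, -2.5]
opening: 0.575
grasp_force: 47.6
```

Request:
step_arm --motion '[{"claw": 42,"delta_pos": [0,0,1],"turn": 0},{"claw": 42,"delta_pos": [0,0,0],"turn": 0}]'

```text
clock: 23.15
eef_pos: [487.9, 357.3, 55.4]
tcp_rot: [3.142, 0.0, 2.91]
contact_force: [-2.3, -0.7, 3.2]
opening: 0.581
grasp_force: 48.3
```

Request:
step_arm --motion '[{"claw": 42,"delta_pos": [0,0,0.7],"turn": 0},{"claw": 42,"delta_pos": [0,0,0],"turn": 0}]'

```text
clock: 23.32
eef_pos: [487.9, 357.3, 55.4]
tcp_rot: [3.142, 0.0, 2.91]
contact_force: [-4.1, -2.5, 11.9]
opening: 0.58
grasp_force: 49.0
```

Request:
step_arm --motion '[{"claw": 54,"delta_pos": [0,0,-0.5],"turn": 0},{"claw": 62,"delta_pos": [0,0,0],"turn": 0},{"claw": 72,"delta_pos": [0,0,0],"turn": 0},{"claw": 72,"delta_pos": [0,0,0],"turn": 0},{"claw": 72,"delta_pos": [0,0,0],"turn": 0},{"claw": 72,"delta_pos": [0,0,-5],"turn": 0},{"claw": 72,"delta_pos": [0,0,-15],"turn": 0},{"claw": 85,"delta_pos": [0,0,-25],"turn": 0}]'

```text
clock: 23.98
eef_pos: [486.5, 356.1, 98.2]
tcp_rot: [-3.138, -0.003, 2.91]
contact_force: [0.5, 0.2, 0.4]
opening: 0.962
grasp_force: 0.0
```

Request:
step_arm --motion '[{"claw": 85,"delta_pos": [0,0,-25],"turn": 0},{"claw": 85,"delta_pos": [0,0,-25],"turn": 0},{"claw": 85,"delta_pos": [0,0,-25],"turn": 0},{"claw": 85,"delta_pos": [0,0,-15],"turn": 0},{"claw": 85,"delta_pos": [0,0,0],"turn": 0}]'

```text
clock: 24.4
eef_pos: [489.6, 358.5, 193.9]
tcp_rot: [3.137, 0.004, 2.91]
contact_force: [0.1, -0.6, 0.9]
opening: 0.996
grasp_force: 0.0
```

```bash
python3 plan.py 437.5 -4 190 1.545
```

```text
pos [489.6 358.5 193.9] yaw 2.91 rp [3.137 0.004] q1,q6 [ 0.63 -0.71] clock 24.4
turn -0.206 rows 2 each -0.103
shift [  42.7 -363.7    3.9] rows 11 each [  3.9 -33.1   0.4]
```

Request:
step_arm --motion '[{"claw": 85,"delta_pos": [0,0,0],"turn": -0.103},{"claw": 85,"delta_pos": [0,0,0],"turn": -0.103},{"claw": 85,"delta_pos": [1,-10,0],"turn": 0},{"claw": 85,"delta_pos": [2,-20,0],"turn": 0},{"claw": 85,"delta_pos": [3.4,-29,0],"turn": 0},{"claw": 85,"delta_pos": [3.4,-29,0],"turn": 0},{"claw": 85,"delta_pos": [3.4,-29,0],"turn": 0},{"claw": 85,"delta_pos": [3.4,-29,0],"turn": 0}]'

```text
clock: 25.07
eef_pos: [466.4, 209.7, 189.0]
tcp_rot: [-3.141, -0.001, 3.112]
contact_force: [1.2, 0.3, 0.3]
opening: 0.998
grasp_force: 0.0
```

Request:
step_arm --motion '[{"claw": 85,"delta_pos": [3.4,-29,0],"turn": 0},{"claw": 85,"delta_pos": [3.4,-29,0],"turn": 0},{"claw": 85,"delta_pos": [3.4,-29,0],"turn": 0},{"claw": 85,"delta_pos": [3.4,-29,0],"turn": 0},{"claw": 85,"delta_pos": [3.4,-29,0],"turn": 0},{"claw": 85,"delta_pos": [3.4,-29,0],"turn": 0},{"claw": 85,"delta_pos": [3.4,-29,0],"turn": 0},{"claw": 85,"delta_pos": [2,-15,0],"turn": 0}]'

```text
clock: 25.73
eef_pos: [434.4, -8.3, 189.2]
tcp_rot: [-3.141, -0.001, 3.111]
contact_force: [-0.5, -0.1, -0.9]
opening: 0.994
grasp_force: 0.0
```

Request:
step_arm --motion '[{"claw": 85,"delta_pos": [0,0,0],"turn": 0},{"claw": 85,"delta_pos": [0,0,0],"turn": 0},{"claw": 85,"delta_pos": [0,0,0],"turn": 0}]'

```text
clock: 25.98
eef_pos: [435.9, -5.3, 189.5]
tcp_rot: [3.141, -0.0, 3.114]
contact_force: [0.6, 0.2, 0.3]
opening: 0.995
grasp_force: 0.0
```

```bash
python3 plan.py 437.5 -4 50 1.545
python3 - <<'E'
from h import *
from rig import *
f=grab_frame("wrist"); cv2.imwrite("pics/w5.png",f["img"][:,:,::-1]); pickle.dump(f,open("w5.pkl","wb"))
for c in blobs(f,(20,120,80),(35,255,255),150):
    r,a,b=rect(f,c,95); print(np.round(r[0],1),np.round(r[1],1),cv2.boundingRect(c),r[2])
f=grab_frame("top"); cv2.imwrite("pics/t5.png",f["img"][:,:,::-1]); pickle.dump(f,open("t5.pkl","wb"))
E
```

```text
pos [435.9  -5.3 189.5] yaw 3.114 rp [ 3.141 -0.   ] q1,q6 [-0.02 -1.56] clock 25.9833
turn -0.002 rows 1 each -0.0021
shift [ -1.6   1.4 139.5] rows 4 each [-0.4  0.3 34.9]
[447.4  -5.3] [59.5 17.1] (246, 218, 72, 20) 88.37821197509766
[419.5  -4.6] [59.2 35.2] (245, 174, 73, 43) 88.3865966796875
```

View pics/w5.png

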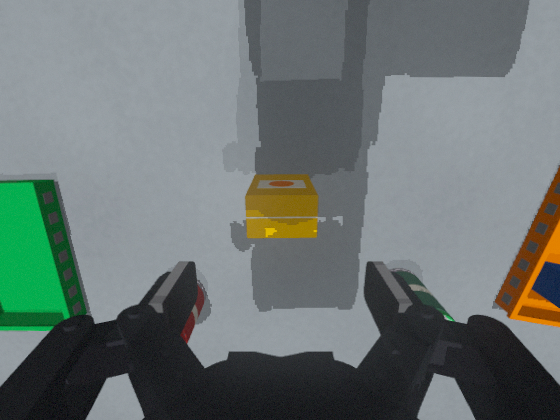

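The wrist view shows the yellow carton top (282,225) square between the fingers, centre (437,-5). Grasping.

Request:
step_arm --motion '[{"claw": 85,"delta_pos": [-1.4,0.7,10],"turn": 0},{"claw": 85,"delta_pos": [0,0,24],"turn": 0},{"claw": 85,"delta_pos": [0,0,24],"turn": 0},{"claw": 85,"delta_pos": [0,0,24],"turn": 0},{"claw": 85,"delta_pos": [0,0,24],"turn": 0},{"claw": 85,"delta_pos": [0,0,20],"turn": 0},{"claw": 85,"delta_pos": [0,0,12],"turn": 0},{"claw": 85,"delta_pos": [0,0,0],"turn": 0}]' --force 50

```text
clock: 26.75
eef_pos: [435.6, -4.2, 48.9]
tcp_rot: [-3.142, -0.005, 3.117]
contact_force: [-0.9, 0.1, 0.0]
opening: 0.993
grasp_force: 0.0
```

Request:
step_arm --motion '[{"claw": 50,"delta_pos": [0,0,0],"turn": 0},{"claw": 50,"delta_pos": [0,0,0],"turn": 0},{"claw": 50,"delta_pos": [0,0,0],"turn": 0},{"claw": 50,"delta_pos": [0,0,0],"turn": 0},{"claw": 50,"delta_pos": [0,0,0],"turn": 0},{"claw": 50,"delta_pos": [0,0,0],"turn": 0},{"claw": 50,"delta_pos": [0,0,0],"turn": 0},{"claw": 50,"delta_pos": [0,0,0],"turn": 0}]'

```text
clock: 27.42
eef_pos: [438.0, -4.9, 52.3]
tcp_rot: [3.141, 0.001, 3.116]
contact_force: [-1.6, 0.9, 7.5]
opening: 0.695
grasp_force: 54.9
```

Request:
step_arm --motion '[{"claw": 50,"delta_pos": [0,0,-5],"turn": 0},{"claw": 50,"delta_pos": [0,0,-15],"turn": 0},{"claw": 50,"delta_pos": [0,0,-25],"turn": 0},{"claw": 50,"delta_pos": [0,0,-30],"turn": 0},{"claw": 50,"delta_pos": [0,0,-30],"turn": 0},{"claw": 50,"delta_pos": [0,0,-20],"turn": 0},{"claw": 50,"delta_pos": [0,0,-10],"turn": 0},{"claw": 50,"delta_pos": [0,0,0],"turn": 0}]'

```text
clock: 28.08
eef_pos: [438.7, -5.0, 188.7]
tcp_rot: [-3.142, 0.004, 3.116]
contact_force: [0.5, 1.0, -2.1]
opening: 0.696
grasp_force: 54.5
```

```bash
python3 plan.py 463 -326 186 1.555
```

```text
pos [438.7  -5.  188.7] yaw 3.116 rp [-3.142  0.004] q1,q6 [-0.01 -1.56] clock 28.0833
turn -0.01 rows 1 each -0.0101
shift [ -29.4 -320.6    2.7] rows 9 each [ -3.3 -35.6   0.3]
```

Request:
step_arm --motion '[{"claw": 50,"delta_pos": [0,-10,0],"turn": -0.01},{"claw": 50,"delta_pos": [-2,-20,0],"turn": 0},{"claw": 50,"delta_pos": [-2.7,-29,0],"turn": 0},{"claw": 50,"delta_pos": [-2.7,-29,0],"turn": 0},{"claw": 50,"delta_pos": [-2.7,-29,0],"turn": 0},{"claw": 50,"delta_pos": [-2.7,-29,0],"turn": 0},{"claw": 50,"delta_pos": [-2.7,-29,0],"turn": 0},{"claw": 50,"delta_pos": [-2.7,-29,0],"turn": 0}]'

```text
clock: 28.75
eef_pos: [451.2, -210.2, 184.7]
tcp_rot: [3.14, -0.003, 3.126]
contact_force: [0.5, -0.4, -1.3]
opening: 0.699
grasp_force: 54.6
```

Request:
step_arm --motion '[{"claw": 50,"delta_pos": [-2.7,-29,0],"turn": 0},{"claw": 50,"delta_pos": [-2.7,-29,0],"turn": 0},{"claw": 50,"delta_pos": [-2.7,-29,0],"turn": 0},{"claw": 50,"delta_pos": [-2,-20,0],"turn": 0},{"claw": 50,"delta_pos": [-1,-10,0],"turn": 0},{"claw": 50,"delta_pos": [0,0,0],"turn": 0},{"claw": 50,"delta_pos": [0,0,0],"turn": 0},{"claw": 50,"delta_pos": [0,0,0],"turn": 0}]'

```text
clock: 29.42
eef_pos: [461.0, -325.0, 185.7]
tcp_rot: [3.14, -0.002, 3.126]
contact_force: [-0.3, 0.7, -0.7]
opening: 0.696
grasp_force: 54.7
```

```bash
python3 plan.py 463 -326 60 1.555
python3 - <<'E'
from h import *
from rig import *
f=grab_frame("wrist"); cv2.imwrite("pics/w6.png",f["img"][:,:,::-1])
for c in blobs(f,(45,100,40),(85,255,255),1500):
    r,a,b=rect(f,c,32); print(np.round(r[0],1),np.round(r[1],1),cv2.boundingRect(c),r[2],cv2.boxPoints(r).round().tolist())
E
```

```text
pos [ 461.  -325.   185.7] yaw 3.126 rp [ 3.14e+00 -2.00e-03] q1,q6 [-0.62 -2.17] clock 29.4167
turn 0.0 rows 1 each 0.0003
shift [ -2.   -1.  125.7] rows 4 each [-0.5 -0.3 31.4]
[ 456.  -323.7] [120.5  85.8] (221, 149, 122, 83) 89.14038848876953 [[412.0, -383.0], [498.0, -385.0], [500.0, -264.0], [414.0, -263.0]]
```

View pics/w6.png

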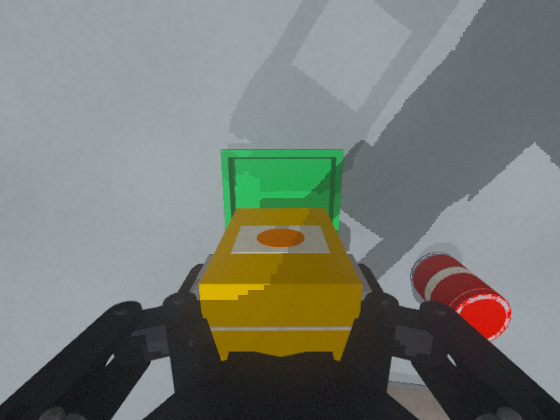

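The wrist view shows the carton upright in the grip, centred between the green bin's walls (columns 222–342). Lowering.

Request:
step_arm --motion '[{"claw": 50,"delta_pos": [0,0,10],"turn": 0},{"claw": 50,"delta_pos": [0,0,22],"turn": 0},{"claw": 50,"delta_pos": [0,0,26],"turn": 0},{"claw": 50,"delta_pos": [0,0,24],"turn": 0},{"claw": 50,"delta_pos": [0,0,18],"turn": 0},{"claw": 50,"delta_pos": [0,0,13],"turn": 0},{"claw": 50,"delta_pos": [0,0,8],"turn": 0},{"claw": 50,"delta_pos": [0,0,4],"turn": 0}]'

```text
clock: 30.13
eef_pos: [461.1, -325.2, 60.2]
tcp_rot: [3.14, -0.002, 3.127]
contact_force: [-0.2, 1.0, -2.0]
opening: 0.698
grasp_force: 54.7
```

Request:
step_arm --motion '[{"claw": 50,"delta_pos": [0,0,1],"turn": 0},{"claw": 50,"delta_pos": [0,0,0],"turn": 0},{"claw": 50,"delta_pos": [0,0,0],"turn": 0}]'

```text
clock: 30.38
eef_pos: [462.2, -326.6, 61.5]
tcp_rot: [-3.141, 0.001, 3.126]
contact_force: [0.5, 0.4, -1.6]
opening: 0.696
grasp_force: 54.7
```

Request:
step_arm --motion '[{"claw": 50,"delta_pos": [0,0,1],"turn": 0},{"claw": 50,"delta_pos": [0,0,0],"turn": 0}]'

```text
clock: 30.55
eef_pos: [462.0, -326.6, 60.3]
tcp_rot: [-3.141, 0.001, 3.126]
contact_force: [-0.6, -0.5, -2.6]
opening: 0.693
grasp_force: 54.7
```

Request:
step_arm --motion '[{"claw": 50,"delta_pos": [0,0,1.5],"turn": 0},{"claw": 50,"delta_pos": [0,0,1.3],"turn": 0},{"claw": 50,"delta_pos": [0,0,0],"turn": 0}]'

```text
clock: 30.8
eef_pos: [461.5, -326.3, 56.7]
tcp_rot: [3.142, -0.0, 3.126]
contact_force: [-0.5, 0.4, -2.7]
opening: 0.696
grasp_force: 54.7
```

Request:
step_arm --motion '[{"claw": 50,"delta_pos": [0,0,0.8],"turn": 0},{"claw": 50,"delta_pos": [0,0,0],"turn": 0}]'

```text
clock: 30.97
eef_pos: [461.7, -326.3, 56.3]
tcp_rot: [3.142, 0.0, 3.126]
contact_force: [-1.3, 1.5, 2.7]
opening: 0.7
grasp_force: 54.9
```

Request:
step_arm --motion '[{"claw": 50,"delta_pos": [0,0,0.8],"turn": 0},{"claw": 50,"delta_pos": [0,0,0],"turn": 0}]'

```text
clock: 31.13
eef_pos: [461.7, -326.4, 56.3]
tcp_rot: [-3.142, 0.0, 3.126]
contact_force: [-4.0, 2.9, 12.8]
opening: 0.695
grasp_force: 56.1
```

Contact; release and go to the red tin.

Request:
step_arm --motion '[{"claw": 62,"delta_pos": [0,0,-0.5],"turn": 0},{"claw": 70,"delta_pos": [0,0,0],"turn": 0},{"claw": 80,"delta_pos": [0,0,0],"turn": 0},{"claw": 80,"delta_pos": [0,0,0],"turn": 0},{"claw": 80,"delta_pos": [0,0,0],"turn": 0},{"claw": 80,"delta_pos": [0,0,-5],"turn": 0},{"claw": 80,"delta_pos": [0,0,-15],"turn": 0},{"claw": 85,"delta_pos": [0,0,-25],"turn": 0}]'

```text
clock: 31.8
eef_pos: [460.2, -325.3, 99.4]
tcp_rot: [3.139, -0.004, 3.126]
contact_force: [-0.9, 0.4, 0.3]
opening: 1.001
grasp_force: 0.0
```

Request:
step_arm --motion '[{"claw": 85,"delta_pos": [0,0,-25],"turn": 0},{"claw": 85,"delta_pos": [0,0,-25],"turn": 0},{"claw": 85,"delta_pos": [0,0,-25],"turn": 0},{"claw": 85,"delta_pos": [0,0,-15],"turn": 0},{"claw": 85,"delta_pos": [0,0,0],"turn": 0}]'

```text
clock: 32.22
eef_pos: [463.3, -327.5, 194.8]
tcp_rot: [-3.138, 0.005, 3.126]
contact_force: [0.9, -0.2, 0.2]
opening: 0.998
grasp_force: 0.0
```

```bash
python3 plan.py 569.5 -135.5 190 1.555
```

```text
pos [ 463.3 -327.5  194.8] yaw 3.126 rp [-3.138  0.005] q1,q6 [-0.62 -2.17] clock 32.2167
turn 0.0 rows 1 each 0.0
shift [-103.1  193.7    4.8] rows 7 each [-14.7  27.7   0.7]
```

Request:
step_arm --motion '[{"claw": 85,"delta_pos": [-6,11,0],"turn": 0},{"claw": 85,"delta_pos": [-12,22,0],"turn": 0},{"claw": 85,"delta_pos": [-14,27,0],"turn": 0},{"claw": 85,"delta_pos": [-14,27,0],"turn": 0},{"claw": 85,"delta_pos": [-14,27,0],"turn": 0},{"claw": 85,"delta_pos": [-14,27,0],"turn": 0},{"claw": 85,"delta_pos": [-14,27,0],"turn": 0},{"claw": 85,"delta_pos": [-12,20,0],"turn": 0}]'

```text
clock: 32.88
eef_pos: [564.6, -136.9, 189.4]
tcp_rot: [3.141, -0.002, 3.126]
contact_force: [-0.7, 0.5, -0.4]
opening: 0.997
grasp_force: 0.0
```

Request:
step_arm --motion '[{"claw": 85,"delta_pos": [-3,6,0],"turn": 0},{"claw": 85,"delta_pos": [0,0,0],"turn": 0},{"claw": 85,"delta_pos": [0,0,0],"turn": 0},{"claw": 85,"delta_pos": [0,0,0],"turn": 0}]'

```text
clock: 33.22
eef_pos: [566.8, -134.6, 190.2]
tcp_rot: [-3.142, -0.001, 3.125]
contact_force: [0.3, -0.8, 1.2]
opening: 0.995
grasp_force: 0.0
```

```bash
python3 plan.py 569.5 -135.5 50 1.555
python3 - <<'E'
from h import *
from rig import *
f=grab_frame("wrist"); cv2.imwrite("pics/w7.png",f["img"][:,:,::-1]); pickle.dump(f,open("w7.pkl","wb"))
f=grab_frame("top"); cv2.imwrite("pics/t7.png",f["img"][:,:,::-1])
E
```

```text
pos [ 566.8 -134.6  190.2] yaw 3.125 rp [-3.142e+00 -1.000e-03] q1,q6 [-0.24 -1.79] clock 33.2167
turn -0.0 rows 1 each -0.0004
shift [ -2.7  -0.9 140.2] rows 4 each [-0.7 -0.2 35. ]
```

View pics/w7.png

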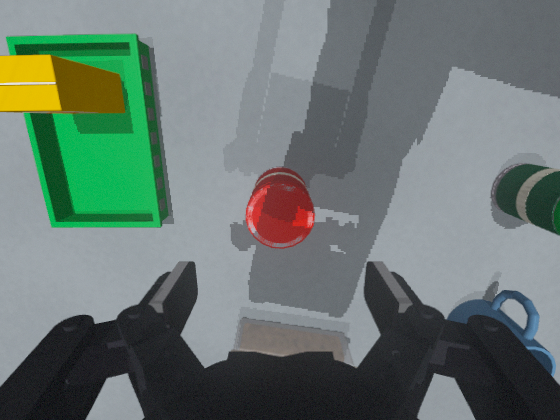

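The wrist view shows the red lid spanning columns 246–315, bottom edge row 249; the yellow carton stands in the green bin.

Run:
```python
from h import *
f=pickle.load(open("w7.pkl","rb"))
print(ray(f,[[246,215],[315,215],[280.5,249]],90).round(1))
```

```text
[[ 568.5 -164.5   90. ]
 [ 569.5 -105.8   90. ]
 [ 600.6 -135.7   90. ]]
```

Request:
step_arm --motion '[{"claw": 85,"delta_pos": [-3.2,-0.7,10],"turn": 0},{"claw": 85,"delta_pos": [0,0,24],"turn": 0},{"claw": 85,"delta_pos": [0,0,24],"turn": 0},{"claw": 85,"delta_pos": [0,0,24],"turn": 0},{"claw": 85,"delta_pos": [0,0,24],"turn": 0},{"claw": 85,"delta_pos": [0,0,22],"turn": 0},{"claw": 85,"delta_pos": [0,0,12],"turn": 0},{"claw": 85,"delta_pos": [0,0,0],"turn": 0}]' --force 60

```text
clock: 33.98
eef_pos: [568.8, -134.8, 47.8]
tcp_rot: [3.141, -0.005, 3.125]
contact_force: [0.2, 0.4, 1.2]
opening: 0.996
grasp_force: 0.0
```

Request:
step_arm --motion '[{"claw": 50,"delta_pos": [0,0,0],"turn": 0},{"claw": 50,"delta_pos": [0,0,0],"turn": 0},{"claw": 50,"delta_pos": [0,0,0],"turn": 0},{"claw": 50,"delta_pos": [0,0,0],"turn": 0},{"claw": 50,"delta_pos": [0,0,0],"turn": 0},{"claw": 50,"delta_pos": [0,0,0],"turn": 0},{"claw": 50,"delta_pos": [0,0,0],"turn": 0},{"claw": 50,"delta_pos": [0,0,0],"turn": 0}]'

```text
clock: 34.65
eef_pos: [572.0, -135.1, 52.3]
tcp_rot: [-3.141, 0.003, 3.126]
contact_force: [-1.1, -1.2, 8.2]
opening: 0.688
grasp_force: 65.2
```

Request:
step_arm --motion '[{"claw": 50,"delta_pos": [0,0,-5],"turn": 0},{"claw": 50,"delta_pos": [0,0,-15],"turn": 0},{"claw": 50,"delta_pos": [0,0,-25],"turn": 0},{"claw": 50,"delta_pos": [0,0,-30],"turn": 0},{"claw": 50,"delta_pos": [0,0,-30],"turn": 0},{"claw": 50,"delta_pos": [0,0,-20],"turn": 0},{"claw": 50,"delta_pos": [0,0,-10],"turn": 0},{"claw": 50,"delta_pos": [0,0,0],"turn": 0}]'

```text
clock: 35.32
eef_pos: [571.9, -134.9, 188.1]
tcp_rot: [-3.141, 0.004, 3.126]
contact_force: [-0.1, 0.2, -3.1]
opening: 0.69
grasp_force: 65.6
```

```bash
python3 plan.py 545 -325 186 1.555
```

```text
pos [ 571.9 -134.9  188.1] yaw 3.126 rp [-3.141  0.004] q1,q6 [-0.23 -1.79] clock 35.3167
turn 0.0 rows 1 each 0.0001
shift [  23.9 -190.5    2.1] rows 6 each [  4.  -31.8   0.4]
```

Request:
step_arm --motion '[{"claw": 50,"delta_pos": [1,-10,0],"turn": 0},{"claw": 50,"delta_pos": [3,-20,0],"turn": 0},{"claw": 50,"delta_pos": [3.5,-28,0],"turn": 0},{"claw": 50,"delta_pos": [3.5,-28,0],"turn": 0},{"claw": 50,"delta_pos": [3.5,-28,0],"turn": 0},{"claw": 50,"delta_pos": [3.5,-28,0],"turn": 0},{"claw": 50,"delta_pos": [3,-26,0],"turn": 0},{"claw": 50,"delta_pos": [2,-15,0],"turn": 0}]'

```text
clock: 35.98
eef_pos: [543.1, -320.0, 183.3]
tcp_rot: [3.141, -0.003, 3.125]
contact_force: [-0.5, -0.2, -4.4]
opening: 0.687
grasp_force: 65.9
```

Request:
step_arm --motion '[{"claw": 50,"delta_pos": [1,-7,0],"turn": 0},{"claw": 50,"delta_pos": [0,0,0],"turn": 0},{"claw": 50,"delta_pos": [0,0,0],"turn": 0},{"claw": 50,"delta_pos": [0,0,0],"turn": 0}]'

```text
clock: 36.32
eef_pos: [543.8, -323.0, 185.2]
tcp_rot: [3.141, -0.001, 3.126]
contact_force: [-0.5, -0.0, -3.7]
opening: 0.689
grasp_force: 65.9
```

```bash
python3 plan.py 545 -325 60 1.555
```

```text
pos [ 543.8 -323.   185.2] yaw 3.126 rp [ 3.141e+00 -1.000e-03] q1,q6 [-0.54 -2.09] clock 36.3167
turn 0.001 rows 1 each 0.0007
shift [ -1.2  -2.  125.2] rows 4 each [-0.3 -0.5 31.3]
```

Request:
step_arm --motion '[{"claw": 50,"delta_pos": [-1.5,-1,10],"turn": 0},{"claw": 50,"delta_pos": [0,0,22],"turn": 0},{"claw": 50,"delta_pos": [0,0,26],"turn": 0},{"claw": 50,"delta_pos": [0,0,24],"turn": 0},{"claw": 50,"delta_pos": [0,0,18],"turn": 0},{"claw": 50,"delta_pos": [0,0,13],"turn": 0},{"claw": 50,"delta_pos": [0,0,8],"turn": 0},{"claw": 50,"delta_pos": [0,0,4],"turn": 0}]'

```text
clock: 36.98
eef_pos: [545.2, -324.6, 59.6]
tcp_rot: [3.141, -0.001, 3.127]
contact_force: [-0.1, 0.0, -4.0]
opening: 0.688
grasp_force: 65.9
```

Request:
step_arm --motion '[{"claw": 50,"delta_pos": [0,0,1],"turn": 0},{"claw": 50,"delta_pos": [0,0,0.5],"turn": 0},{"claw": 50,"delta_pos": [0,0,0],"turn": 0},{"claw": 50,"delta_pos": [0,0,0],"turn": 0}]'

```text
clock: 37.32
eef_pos: [545.9, -325.7, 60.3]
tcp_rot: [-3.141, 0.001, 3.126]
contact_force: [0.1, 0.3, -4.4]
opening: 0.69
grasp_force: 65.9
```

Request:
step_arm --motion '[{"claw": 50,"delta_pos": [0,0,1],"turn": 0},{"claw": 50,"delta_pos": [0,0,0],"turn": 0}]'

```text
clock: 37.48
eef_pos: [545.5, -325.5, 58.7]
tcp_rot: [-3.141, 0.001, 3.126]
contact_force: [0.3, 0.8, -4.3]
opening: 0.69
grasp_force: 65.9
```

Request:
step_arm --motion '[{"claw": 50,"delta_pos": [0,0,1.2],"turn": 0},{"claw": 50,"delta_pos": [0,0,0.8],"turn": 0},{"claw": 50,"delta_pos": [0,0,0],"turn": 0}]'

```text
clock: 37.73
eef_pos: [545.4, -325.4, 56.4]
tcp_rot: [-3.142, 0.0, 3.126]
contact_force: [0.2, -0.3, -2.4]
opening: 0.689
grasp_force: 66.2
```

Request:
step_arm --motion '[{"claw": 50,"delta_pos": [0,0,0.8],"turn": 0},{"claw": 50,"delta_pos": [0,0,0],"turn": 0}]'

```text
clock: 37.9
eef_pos: [545.4, -325.4, 56.3]
tcp_rot: [-3.142, 0.0, 3.126]
contact_force: [-3.9, 2.5, 5.7]
opening: 0.69
grasp_force: 66.9
```

Request:
step_arm --motion '[{"claw": 50,"delta_pos": [0,0,0.6],"turn": 0},{"claw": 50,"delta_pos": [0,0,0],"turn": 0}]'

```text
clock: 38.07
eef_pos: [545.4, -325.5, 56.3]
tcp_rot: [-3.141, 0.0, 3.126]
contact_force: [-4.5, 1.6, 11.7]
opening: 0.693
grasp_force: 67.1
```

Request:
step_arm --motion '[{"claw": 62,"delta_pos": [0,0,-0.5],"turn": 0},{"claw": 70,"delta_pos": [0,0,0],"turn": 0},{"claw": 80,"delta_pos": [0,0,0],"turn": 0},{"claw": 80,"delta_pos": [0,0,0],"turn": 0},{"claw": 80,"delta_pos": [0,0,0],"turn": 0},{"claw": 80,"delta_pos": [0,0,-5],"turn": 0},{"claw": 80,"delta_pos": [0,0,-15],"turn": 0},{"claw": 85,"delta_pos": [0,0,-25],"turn": 0}]'

```text
clock: 38.73
eef_pos: [543.8, -324.4, 98.7]
tcp_rot: [3.139, -0.004, 3.126]
contact_force: [0.7, -1.1, -0.8]
opening: 0.991
grasp_force: 0.0
```

Request:
step_arm --motion '[{"claw": 85,"delta_pos": [0,0,-25],"turn": 0},{"claw": 85,"delta_pos": [0,0,-25],"turn": 0},{"claw": 85,"delta_pos": [0,0,-25],"turn": 0},{"claw": 85,"delta_pos": [0,0,-25],"turn": 0},{"claw": 85,"delta_pos": [5,10,0],"turn": 0},{"claw": 85,"delta_pos": [10,28,0],"turn": 0},{"claw": 85,"delta_pos": [10,28,0],"turn": 0},{"claw": 85,"delta_pos": [10,28,0],"turn": 0}]'

```text
clock: 39.4
eef_pos: [510.9, -229.7, 200.2]
tcp_rot: [3.141, -0.0, 3.125]
contact_force: [0.2, 1.0, 0.6]
opening: 0.996
grasp_force: 0.0
```

Request:
step_arm --motion '[{"claw": 85,"delta_pos": [15,28,0],"turn": 0},{"claw": 85,"delta_pos": [15,28,0],"turn": 0},{"claw": 85,"delta_pos": [20,28,0],"turn": 0},{"claw": 85,"delta_pos": [20,28,0],"turn": 0},{"claw": 85,"delta_pos": [20,20,0],"turn": 0},{"claw": 85,"delta_pos": [0,0,0],"turn": 0},{"claw": 85,"delta_pos": [0,0,0],"turn": 0},{"claw": 85,"delta_pos": [0,0,0],"turn": 0}]'

```text
clock: 40.07
eef_pos: [424.5, -97.6, 200.7]
tcp_rot: [-3.141, 0.001, 3.126]
contact_force: [-0.2, -0.2, 0.5]
opening: 0.995
grasp_force: 0.0
```

Run:
```python
from rig import *
import cv2
a=grab_frame("top")["img"]; b=grab_frame("scene")["img"]
cv2.imwrite("pics/t8.png",a[:,:,::-1]); cv2.imwrite("pics/s8.png",b[:,:,::-1])
```

```text
(no output)
```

View pics/t8.png

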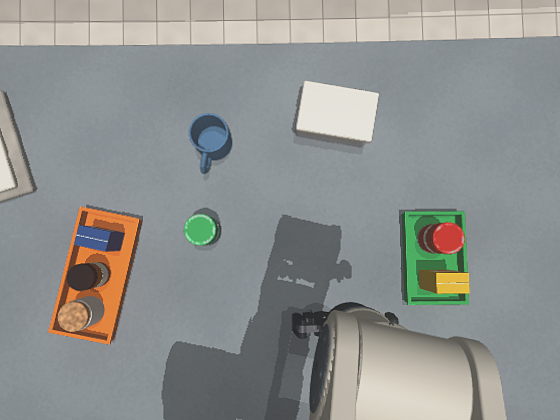

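View pics/s8.png

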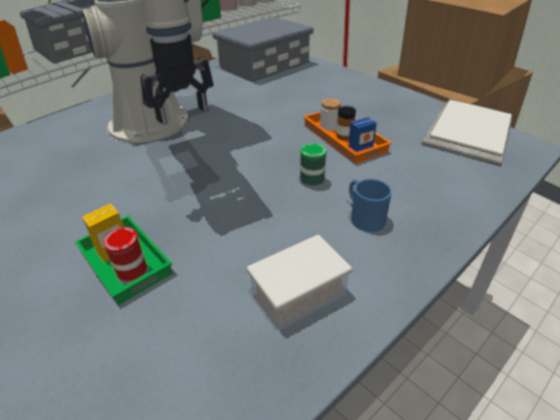

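Both views show all five items upright in their bins: in the top view, red (447,238), yellow (452,283), blue (93,238), jar (80,277) and pot (74,316). The green tin, mug and tub are at the same pixels as at the start, and the arm is clear.

```bash
python3 -c "
from rig import *
print(sign_off())"
```

```text
the job is handed in; nothing more can be done
None
```

The job is handed in: the red tin and yellow carton stand upright in the green bin, and the blue carton, amber jar and white pot in the orange bin, with the green tin, tub and mug left where they were; the arm finished clear at about 40 s, but no verdict came back from the hand-in.

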